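# Free the seized lid of a centrifuge rotor

### The arm

A 6-joint arm with a two-finger parallel gripper is mounted at the origin on a cart in front of the work surface, level with it; the furniture and walls round the work are solid. World frame = base frame: x ahead of the robot, y to its left, z up, the work surface at z = 0. Lengths are in m, angles in rad, forces in N, time in s.
With the tool pointing down it reaches from about 0.325 to 0.9 m from the base axis. Payload 6.1 kg.
Tool frame: the origin (TCP) lies midway between the tips of the shut fingers; the grasp point (between the pads) lies 19 mm behind it (ctrl.pinch_z is the distance from the TCP to the grasp point, in m); x points along the fingers, y is the direction in which the jaws open and shut, and the axes are right-handed (so a half turn about x gives the same grasp; the last joint's range is limited). The gripper opens to 85 mm and grips with 20 to 120 N. Pads are 22 mm wide; open, the fingers measure 114 mm over their backs; the gripper's body (76 mm by 85 mm) begins 54 mm behind the grasp point. The pads swing forward as they close: fully open they stand 13 mm farther back than shut.
Start: joints at [-1.275, 0.22, 1.526, -0, 1.395, -0.126], TCP at [0.256, -0.57, 0.231] pointing down, gripper open.
Joint ranges: [-2.98, 2.98], [-0.91, 2.08], [0.09, 2.57], [-1.24, 4.39], [0.2, 2.65], [-2.68, 2.68]. Speed limits (rad/s): [2.57, 2.57, 3.01, 3.14, 3.14, 3.14].

### API

Orientations are given as a 3x3 rotation matrix whose columns are the frame's x, y, z axes.
In Python, from bench import telemetry, viewer, ctrl gives the robot as it stands. The module is installed in compiled form; this text tells all that it offers.
- The arm moves only by the tool move_arm, never from a script. Its argument "deltas" is a list that holds one entry, the list of rows, each a list of 7 numbers: the turn, a rotation vector about the tool's x, y, z in rad, then the shift along the tool's x, y, z in mm, then the finger opening in mm, from 0 to 85.4. A call has 1 to 12 rows; each row shifts and turns the commanded pose from where the row before left it, along the tool's axes as they then stand; what a row does not reach is not made up. A row lasts 1/8 s, in which the tool goes at most 62.5 mm and 10.7 degrees, less where a joint would pass 70% of its speed; a pose out of reach is approached as far as the arm can. A call is refused whole if a number of a shift passes 62.5 or a number of a turn 0.188, either way. A call with a gripper value outside its range is refused whole. The fingers move at their own pace and stop on an object; "squeeze" is the grip in N (left out, the last holds). Time passes only in rows, so rows that do not move let the fingers close. It gives the time, the measured TCP pose, the force and the opening at its end, in the units of the state.
- telemetry.state(): the state, without advancing time (a new reading comes with each control period).
- viewer.snapshot(name): name is "scene" or "top" or "wrist"; returns a dict with "img" (480x640x3 uint8, red, green, blue), "range_z" (480x640 float32, m along the optical axis (not along the pixel's ray), 0 where there is no reading), "mtx" (3x3 intrinsics, pixels), "R" (3x3) and "t" (3): a world point X has camera coordinates R X + t. Camera axes: x right, y down, z forward; pixel columns grow to the right and rows downward; lengths in m; the calibration is good to about 2 mm. A picture is of the moment at which its call begins.
- ctrl.sign_off(): hands the job in, once; it reports no verdict.
The state is a dict: "t": time; "joint_positions": joint angles; "qvel": joint speeds; "joint_efforts": joint torques, N m; "position": TCP position; "orientation": TCP orientation; "contact_force": force on the tool from outside, world axes, zero at the start; "wrist_torque": the same for the moment, N m; "opening": finger opening in m.
Only numpy, scipy, OpenCV 4.12 (cv2) and the standard library are available. Lean on these libraries where they do the work, as an engineer would, in place of code of your own. Each camera call takes 0.05 s, during which the arm holds its last target.

### The job

The lid of the centrifuge rotor on the bench stand has seized with dried salt: rock its black bar handle gently back and forth, a little farther each time it gives, until it breaks free, and then turn it anticlockwise to the green dots. Lift the lid off and set it down gently, handle up, wholly on the black mat. The stand only rests on rubber feet, so never force the handle hard enough to wrench the stand round, and do not disturb the other things on the desk.

Things in the scene. Friction and masses are not known exactly. Their poses are not given: they have to be found in the camera images.
- handle_grip (a point): Centre of the black bar handle on the lid: 48 mm long (x axis), 14 mm wide (y, grip across this), 16 mm tall, white line on top. Under it a 13 mm neck; a 33 mm collar begins 21 mm and the lid's top 27 mm below this point. Lid seated: 124 mm above the desk; 58 mm above the lid's lower rim. On the lid's upright axis, turns with the handle.
- handle (a joint): Angle of the bar in the lid (rad), positive anticlockwise from above. Starts near 0: bar at the red dots, locked. Turns freely 0.03 to 0.45 rad (it varies, each way differs), then leans on salt crust that yields at 0.2 to 0.4 Nm and creeps up to 0.25 rad on to a solid stop. Once free it turns with 0.06 Nm; hard stop at 0.97 rad. It need never turn clockwise beyond -0.65.
- lid_top (a point): Centre of the lid's top, under the handle. Salt packs the bayonet below on both sides: pushing on at a solid stop gains nothing, but going to the solid stop the other way breaks the next piece, and the next arc this way is 0.1 to 0.25 rad wider. Stops differ from side to side and run to run. After 3 to 5 strokes an anticlockwise one meets no stop: it goes free between 0.35 and 0.7 rad.
- green_dot (a point): One of two green dots, 7 mm, on the lid's top 36 mm from the axis (the other lies opposite; two red dots mark locked). With the bar pointing at the green dots, handle angle 0.80 to 0.97 rad (0.97 is the hard stop), the bayonet is released and the lid can be lifted.
- rotor_stand (a joint): How far the stand and rotor are wrung round on the rubber feet (rad, positive anticlockwise, 0 at rest). The feet act as a spring of 14 Nm/rad, so it shows the moment on the handle: 0.02 rad is 0.28 Nm. Beyond 0.045 rad (0.63 Nm) either way the feet lose their grip.
- stand_axis (a point): Point on the upright axis of stand and rotor, 66 mm above the desk, on the rotor's flat shoulder where the lid's rim rests. Grey stand plate 116 mm diameter on four rubber feet that stay put; dark rotor 125 mm diameter; inside the lid a hub up to 88 mm above the desk and two 10 mm drive pins that keep the lid from turning.
- rotor_lid: Aluminium lid, an inverted bowl 116 mm diameter, 31 mm high (66 mm to the top of the handle), about 0.4 kg, z up through the handle. Origin at the centre of its lower rim, on which it stands flat on the rotor and on the mat. It must rise 25 mm straight up to come clear of the hub.
- mat: Thin square drip mat, black rubber with a grey edge, 180 x 180 x 3 mm, stuck to the desk; origin at the centre of its underside, x and y along its edges.
- sample_cup_1: Bystander: specimen cup with a red screw lid, 60 dia x 70 mm; origin at the centre of its underside.
- sample_cup_2: Bystander: specimen cup with a yellow screw lid, 60 dia x 70 mm; origin at the centre of its underside.
- sample_cup_3: Bystander: specimen cup with a blue screw lid, 60 dia x 70 mm; origin at the centre of its underside.
- marker_red: Bystander: red pen lying flat, 12 x 125 x 12 mm; origin at the centre of its underside.
- vial_amber_2: Bystander: small amber vial with a dark cap, 32 dia x 90 mm; origin at the centre of its underside.
Things that resemble listed ones, but are neither listed nor needed, are in the scene too. Leave any blue look-alike of the rotor_lid alone.

How it is judged:
On the way, in this order (a step that is already met when the one before it is completed fails the run):
1. the handle has broken free and stands at the green dots (beyond 0.76 rad), the lid still seated (value of joint handle above 0.76 rad and z of rotor_lid in the frame of stand_axis below 0.006 m), for 0.05 s.
2. the lid is lifted clear of the rotor (z of rotor_lid in the frame of stand_axis above 0.03 m), for 0.05 s.
At the end, for the whole second after the job is handed in: The lid stands level (within 3 degrees) and still, handle up, wholly on the mat (centre within 34 mm of the mat's centre along both of its edges, rim within 3 mm of its top), let go; the stand is back at rest where it was (x of rotor_lid in the frame of mat between -0.034 and 0.034 m and y of rotor_lid in the frame of mat between -0.034 and 0.034 m and z of rotor_lid in the frame of mat below 0.006 m and angle between rotor_lid's own z axis and vertical below 0.06 rad and linear speed of rotor_lid below 0.02 m/s and value of joint rotor_stand between -0.03 and 0.03 rad); the robot touches nothing.
It fails at once if the stand is wrenched round by more than 0.045 rad (more than 0.63 Nm on the handle) (value of joint rotor_stand above 0.045 rad or value of joint rotor_stand below -0.045 rad).
It fails at once if the lid is dropped or slammed on the mat (more than 60 N between them) (contact force between rotor_lid and mat above 60 N).
It fails at once if a bystander is moved by more than 20 mm (distance of any of sample_cup_1, sample_cup_2, sample_cup_3, marker_red, vial_amber_2 from where it was at the start of the episode above 0.02 m).
It also fails if it takes over 72 s, if anything falls off the work surface, if the arm or the gripper's body presses on something with over 40 N, if the wrist force passes 120 N, or if a joint passes its speed limit or range.

## Working session

There is one attempt and no reset: what is moved stays moved. The work goes in short steps, Python scripts to look and compute and a tool call to move; the robot and the scene stay as the last step left them, time stands still between calls to the robot, and variables do not carry over. Pictures are saved under pics/ and viewed, and the job is handed in when it is done.

Besides the shell and the picture viewer there is one more tool, called after "Call:" as name(argument=value, ...) on one line, values as JSON. move_arm: Moves the arm, as the interface text tells. Its arguments: {"type":"object","properties":{"deltas":{"type":"array","items":{"type":"array","items":{"type":"array","items":{"type":"number"}}}},"squeeze":{"type":"number"}},"required":["deltas"]}

```bash
mkdir -p pics; cat > h.py <<'E'
import numpy as np, cv2, pickle
from bench import telemetry, viewer, ctrl
def snap(n,f):
    s=viewer.snapshot(n); cv2.imwrite('pics/'+f+'.png',s['img'][:,:,::-1]); pickle.dump(s,open(f+'.pkl','wb')); return s
def world(s):
    z=s['range_z'].astype(float); K=s['mtx']; v,u=np.mgrid[0:480,0:640]
    P=np.stack([(u-K[0,2])/K[0,0]*z,(v-K[1,2])/K[1,1]*z,z],-1)
    return (P-np.array(s['t']).ravel())@np.array(s['R'])
E
python3 - <<'E'
from h import *
print(telemetry.state(), ctrl.pinch_z)
for n in ['scene','top','wrist']: snap(n,n+'0')
E
```

```text
{'t': 0.0, 'joint_positions': array([-1.27510999e+00,  2.21236618e-01,  1.52764361e+00, -7.38628265e-06,
        1.39469183e+00, -1.26102373e-01]), 'qvel': array([0.00019814, 0.00072713, 0.00188823, 0.00124211, 0.00019631,
       0.00087467]), 'joint_efforts': array([ 5.22005557e-04, -4.96893454e+01, -3.89391160e+01, -1.26195159e-04,
        1.10220071e-02,  3.69191696e-05]), 'position': array([ 0.2556819 , -0.56963059,  0.23017554]), 'orientation': array([[-5.83747232e-04,  4.09393664e-01, -9.12357653e-01],
       [ 1.89138168e-03, -9.12355725e-01, -4.09394009e-01],
       [-9.99998041e-01, -1.96459917e-03, -2.41734546e-04]]), 'contact_force': array([ 0.05005812, -0.22816763,  0.01677178]), 'wrist_torque': array([-0.02583397, -0.01075595, -0.00732172]), 'opening': 0.08564226865334235} 0.0187
```

View pics/scene0.png

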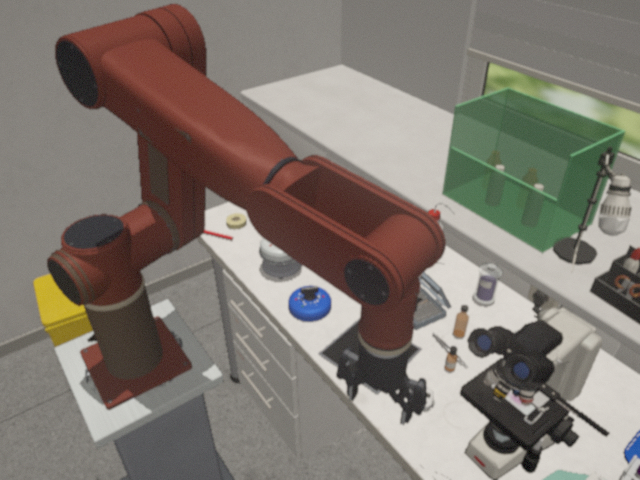

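View pics/top0.png

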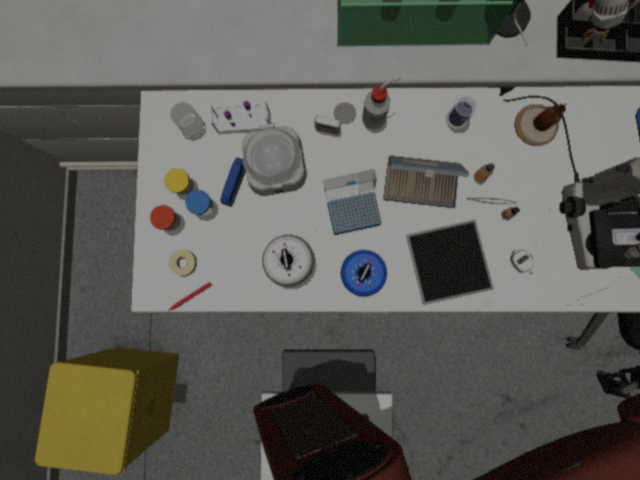

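View pics/wrist0.png

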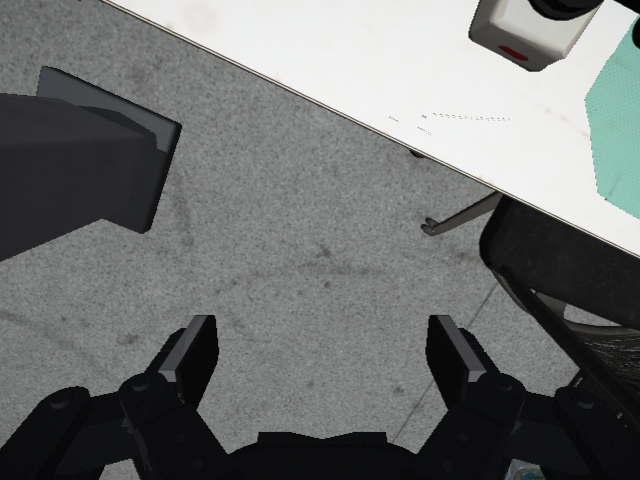

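In the top picture, the aluminium lid with the black bar is at about (287,260). The blue look-alike is at (364,272) and must be left alone. The mat is at (450,261). I'll measure these and enlarge a crop.

```bash
python3 - <<'E'
from h import *
s=pickle.load(open('top0.pkl','rb')); W=world(s); im=s['img']
cv2.imwrite('pics/crop0.png',cv2.resize(im[215:310,240:400][:,:,::-1],(800,475),interpolation=cv2.INTER_CUBIC))
print(s['mtx'],s['R'],s['t'])
for p in [(287,260),(300,240),(364,272),(450,261),(163,217),(177,180),(199,202),(190,296)]: print(p,W[p[1],p[0]].round(4))
Z=W[:,:,2]; v,u=np.mgrid[0:480,0:640]
m=(abs(u-288)<40)&(abs(v-260)<40)
lt=m&(Z>.09)&(Z<.105); print('lidtop',lt.sum(),W[lt].mean(0), W[lt].min(0),W[lt].max(0))
for lo,hi in [(.05,.075),(.09,.1),(.112,.14)]:
    k=m&(Z>lo)&(Z<hi); 
    if k.sum(): 
        (cx,cy),r=cv2.minEnclosingCircle(W[k][:,:2].astype(np.float32)); print(lo,k.sum(),cx,cy,r,np.median(W[k][:,2]))
hb=m&(Z>.112); P=W[hb][:,:2]; c=P.mean(0); w,V=np.linalg.eigh(np.cov((P-c).T)); print('bar',c,V[:,1],np.degrees(np.arctan2(V[1,1],V[0,1])),np.sqrt(w*12), cv2.minAreaRect(P.astype(np.float32)))
# mat
d=(im.max(2)<60)&(abs(u-450)<50)&(abs(v-261)<50); P=W[d][:,:2]; print('mat',cv2.minAreaRect(P.astype(np.float32)),W[d].mean(0))
E
```

```text
[[467.12583162   0.         322.55970283]
 [  0.         467.12583162 235.76558319]
 [  0.           0.           1.        ]] [[-0.00190674 -0.99979466 -0.02017428]
 [-0.99340241  0.00420706 -0.11460344]
 [ 0.11466478  0.01982265 -0.99320645]] [0.0097444  0.53184958 1.12188719]
(287, 260) [0.4659 0.0859 0.1315]
(300, 240) [0.5152 0.0597 0.091 ]
(364, 272) [ 0.4411 -0.0905  0.0658]
(450, 261) [ 0.4702 -0.3092  0.0046]
(163, 217) [0.5746 0.3921 0.0695]
(177, 180) [0.6664 0.3625 0.0657]
(199, 202) [0.6103 0.3052 0.0719]
(190, 296) [0.3847 0.3385 0.0113]
lidtop 1570 [0.47015116 0.08986859 0.09591229] [0.41522162 0.0360824  0.09002898] [0.52483937 0.14594378 0.10468334]
0.05 249 0.47094711661338806 0.09078847616910934 0.06307219713926315 0.06458569297875896
0.09 1469 0.4706726670265198 0.09047064185142517 0.056573089212179184 0.09561206526125268
0.112 132 0.4705542027950287 0.09056835621595383 0.0234537310898304 0.12994684786052188
bar [0.46190899 0.0770125 ] [0.59391884 0.80452496] 53.56440269801793 [0.03188436 0.1496839 ] ((0.43589523434638977, 0.051135145127773285), (0.14623861014842987, 0.03470287472009659), 47.87375259399414)
mat ((0.44571202993392944, -0.2022242248058319), (0.16683541238307953, 0.3860069513320923), 12.534053802490234) [ 0.46838797 -0.30711459  0.00644973]
```

View pics/crop0.png

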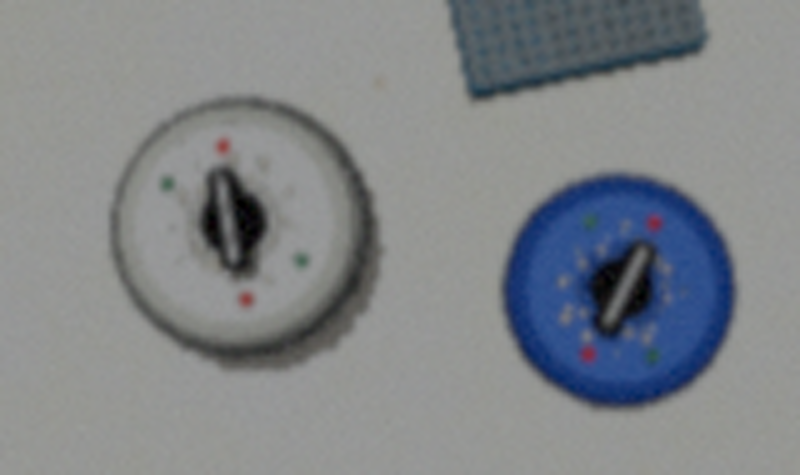

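The crop confirms the target: the aluminium lid has white dried salt, and its bar points at red dots (222,146)/(246,300), with green dots at (167,184)/(301,260). The other lid is the blue look-alike. Next I'll refine the bar angle and the mat.

```bash
cat >> h.py <<'E'
from scipy.spatial.transform import Rotation as Rn
def plan(target,yaw,n):
    """target TCP world, yaw of tool y axis (rad), tool x down -> per-row deltas (constant twist-ish)"""
    s=telemetry.state(); R=s['orientation']; p=s['position']
    y=np.array([np.cos(yaw),np.sin(yaw),0]); x=np.array([0,0,-1.]); Rt=np.stack([x,y,np.cross(x,y)],1)
    rv=Rn.from_matrix(R.T@Rt).as_rotvec(); step=rv/n; D=(np.array(target)-p)/n*1000
    Rc=R.copy()
    for i in range(n):
        print((step.round(4)).tolist(), (Rc.T@D).round(1).tolist()); Rc=Rc@Rn.from_rotvec(step).as_matrix()
E
python3 - <<'E'
from h import *
s=pickle.load(open('top0.pkl','rb')); W=world(s); im=s['img']; K=s['mtx']
def onplane(u,v,z):
    C=-np.array(s['R']).T@np.array(s['t']).ravel(); d=np.array(s['R']).T@np.array([(u-K[0,2])/K[0,0],(v-K[1,2])/K[1,1],1]); return C+d*(z-C[2])/d[2]
Z=W[:,:,2]; c=np.array([.4706,.0905])
hb=(np.hypot(*(W[:,:,:2]-c).transpose(2,0,1))<.04)&(Z>.115)
P=W[hb][:,:2]; print(hb.sum(),cv2.minAreaRect(P.astype(np.float32)),P.mean(0),Z[hb].max())
w,V=np.linalg.eigh(np.cov(P.T)); print(np.degrees(np.arctan2(V[1,1],V[0,1])),np.sqrt(w*12))
f=lambda u,v:(240+u/5,215+v/5)
r=[onplane(*f(*q),.097)[:2] for q in [(222,146),(246,300),(167,184),(301,260)]]
print(r,(r[0]+r[1])/2,(r[2]+r[3])/2,[np.degrees(np.arctan2(*(a-b)[::-1])) for a,b in [(r[0],r[1]),(r[2],r[3])]],np.linalg.norm(r[0]-r[1]))
# mat: dark connected comp
d=((im.max(2)<70)).astype(np.uint8); n,L=cv2.connectedComponents(d); l=L[261,450]; vv,uu=np.nonzero(L==l)
Q=np.array([onplane(a,b,.003)[:2] for a,b in zip(uu,vv)],np.float32); print(len(Q),cv2.minAreaRect(Q),np.median(W[L==l],0))
E
```

```text
132 ((0.4705188274383545, 0.09077788889408112), (0.046347055584192276, 0.014081766828894615), 9.594986915588379) [0.47086068 0.09021843] 0.136077970671768
-169.8256607454649 [0.01398994 0.04651757]
[array([0.50486906, 0.09550551]), array([0.43349465, 0.08388588]), array([0.48725388, 0.12094245]), array([0.45184531, 0.05856289])] [0.46918185 0.08969569] [0.4695496  0.08975267] [np.float64(9.24653639008541), np.float64(60.419413876512195)] 0.07231405764922147
4552 ((0.46933308243751526, -0.30756017565727234), (0.16805021464824677, 0.16894082725048065), 12.465131759643555) [ 0.46785268 -0.30786411  0.00249793]
```

```bash
python3 - <<'E'
from h import *
plan((.470,.090,.215),-1.402,14)
E
```

```text
[0.0181, -0.0, 0.0001] [1.2, -36.7, -33.3]
[0.0181, -0.0, 0.0001] [1.2, -37.3, -32.6]
[0.0181, -0.0, 0.0001] [1.2, -37.9, -31.9]
[0.0181, -0.0, 0.0001] [1.2, -38.5, -31.2]
[0.0181, -0.0, 0.0001] [1.1, -39.0, -30.5]
[0.0181, -0.0, 0.0001] [1.1, -39.6, -29.8]
[0.0181, -0.0, 0.0001] [1.1, -40.1, -29.1]
[0.0181, -0.0, 0.0001] [1.1, -40.6, -28.4]
[0.0181, -0.0, 0.0001] [1.1, -41.1, -27.6]
[0.0181, -0.0, 0.0001] [1.1, -41.6, -26.9]
[0.0181, -0.0, 0.0001] [1.1, -42.1, -26.1]
[0.0181, -0.0, 0.0001] [1.1, -42.6, -25.3]
[0.0181, -0.0, 0.0001] [1.1, -43.0, -24.6]
[0.0181, -0.0, 0.0001] [1.1, -43.5, -23.8]
```

Call:
move_arm(deltas=[[[0.018,0,0,1,-36,-33,50],[0.018,0,0,1,-37,-32,50],[0.018,0,0,1,-38,-32,50],[0.018,0,0,1,-38,-31,50],[0.018,0,0,1,-39,-30,50],[0.018,0,0,1,-40,-30,50],[0.018,0,0,1,-40,-29,50],[0.018,0,0,1,-41,-28,50],[0.018,0,0,1,-41,-28,50],[0.018,0,0,1,-42,-27,50],[0.018,0,0,1,-42,-26,50],[0.018,0,0,1,-43,-25,50]]])

```text
t: 1.65
position: [0.4381, -0.0038, 0.2193]
orientation: [[0.0, 0.204, -0.979], [-0.0, -0.979, -0.204], [-1.0, 0.0, -0.0]]
contact_force: [1.1, -0.2, -0.7]
opening: 0.0499
```

```bash
python3 - <<'E'
from h import *
print(telemetry.state())
plan((.470,.090,.185),-1.402,4)
E
```

```text
{'t': 1.65, 'joint_positions': array([-1.88920791e-01, -2.35574873e-01,  2.00256775e+00, -9.74479889e-05,
        1.37419158e+00,  1.17669591e+00]), 'qvel': array([ 0.9335475 ,  0.27045144, -0.20433426, -0.00116305, -0.06890537,
        1.06783138]), 'joint_efforts': array([ -4.20382977, -29.14487958, -37.11982727,   0.07172142,
         0.35122781,  -1.42511263]), 'position': array([ 0.43813122, -0.00377977,  0.21926827]), 'orientation': array([[ 3.82987917e-04,  2.03761587e-01, -9.79020464e-01],
       [-1.70529596e-04, -9.79020508e-01, -2.03761663e-01],
       [-9.99999912e-01,  2.44990219e-04, -3.40205644e-04]]), 'contact_force': array([ 1.11306297, -0.19672732, -0.74106002]), 'wrist_torque': array([-0.05427091, -0.00897808, -0.03496963]), 'opening': 0.04987490732523659}
[0.0091, -0.0001, -0.0001] [8.6, -21.3, -12.6]
[0.0091, -0.0001, -0.0001] [8.6, -21.4, -12.4]
[0.0091, -0.0001, -0.0001] [8.6, -21.6, -12.2]
[0.0091, -0.0001, -0.0001] [8.6, -21.7, -12.0]
```

Call:
move_arm(deltas=[[[0.009,0,0,8,-21,-12,50],[0.009,0,0,9,-21,-12,50],[0.009,0,0,9,-22,-12,50],[0.009,0,0,8,-22,-12,50],[0,0,0,0,0,0,50],[0,0,0,0,0,0,50]]])

```text
t: 2.4
position: [0.4684, 0.0878, 0.1853]
orientation: [[-0.0, 0.169, -0.986], [-0.0, -0.986, -0.169], [-1.0, 0.0, 0.0]]
contact_force: [0.7, -1.0, -0.3]
opening: 0.0498
```

```bash
python3 - <<'E'
from h import *
s=snap('wrist','wrist1'); W=world(s); Z=W[:,:,2]
st=telemetry.state(); print(st['position'],st['orientation'],st['wrist_torque'],st['t'])
c=np.array([.4702,.0901])
d=np.hypot(*(W[:,:,:2]-c).transpose(2,0,1))
hb=(d<.04)&(Z>.116)&(Z<.14)
P=W[hb][:,:2]; print(hb.sum(),cv2.minAreaRect(P.astype(np.float32)),P.mean(0),np.median(Z[hb]))
w,V=np.linalg.eigh(np.cov(P.T)); print(np.degrees(np.arctan2(V[1,1],V[0,1])))
lt=(d<.08)&(Z>.085)&(Z<.105); print(lt.sum(),cv2.minEnclosingCircle(W[lt][:,:2].astype(np.float32)))
E
```

```text
[0.46859488 0.08755055 0.1855081 ] [[ 1.04186019e-04  1.68814592e-01 -9.85647819e-01]
 [-3.71863865e-04 -9.85647749e-01 -1.68814620e-01]
 [-9.99999925e-01  3.84114930e-04 -3.99146685e-05]] [ 0.0051077  -0.00362807  0.04056514] 2.45
1803 ((0.4711530804634094, 0.0898980051279068), (0.04728265851736069, 0.013612170703709126), 9.946161270141602) [0.47336127 0.09012464] 0.13192075165588468
-169.9701532754639
18192 ((0.4707782566547394, 0.08974307775497437), 0.05778700113296509)
```

View pics/wrist1.png

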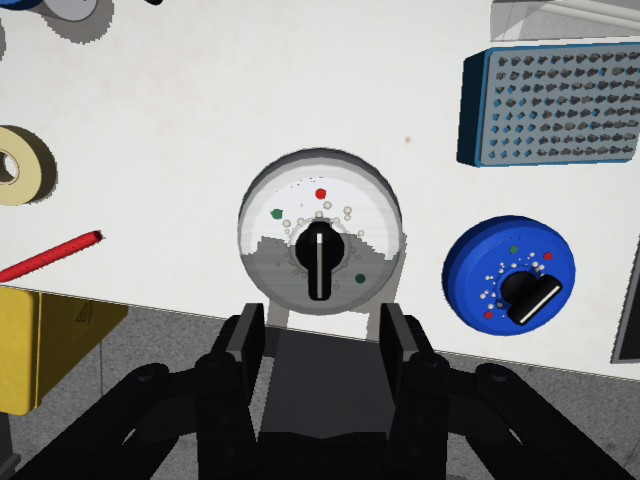

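The wrist picture shows the black bar at (320,262) standing on the aluminium lid, lined up between the fingers. Its angle is 9.95°, its top is at 0.132 m and its axis is at about (0.4707, 0.0899). I'll descend and grip.

Call:
move_arm(deltas=[[[0,0,0,15,-1,-1,50],[0,0,0,18,-1,-1.5,50],[0,0,0,18,0,0,50],[0,0,0,15,0,0,50],[0,0,0,8,0,0,50],[0,0,0,4,0,0,50],[0,0,0,0,0,0,30],[0,0,0,0,0,0,30]]], squeeze=40)

```text
t: 3.45
position: [0.4713, 0.0906, 0.1079]
orientation: [[0.001, 0.169, -0.986], [0.0, -0.986, -0.169], [-1.0, 0.0, -0.001]]
contact_force: [0.1, -0.7, -0.1]
opening: 0.0302
```

```bash
python3 - <<'E'
from h import *
st=telemetry.state(); print({k:st[k].round(4) for k in ['position','contact_force','wrist_torque','joint_positions']},st['opening'])
E
```

```text
{'position': array([0.4713, 0.0906, 0.1079]), 'contact_force': array([ 0.117 , -0.6624, -0.1401]), 'wrist_torque': array([ 0.054 , -0.0515,  0.0077]), 'joint_positions': array([ 2.5400e-02, -1.0000e-04,  2.0113e+00,  0.0000e+00,  1.1292e+00,
        1.4264e+00])} 0.030194769047248403
```

Call:
move_arm(deltas=[[[0,0,0,0,0,0,8],[0,0,0,0,0,0,8],[0,0,0,0,0,0,8],[0,0,0,0,0,0,8]]], squeeze=50)

```text
t: 3.95
position: [0.4713, 0.0908, 0.1079]
orientation: [[0.001, 0.169, -0.986], [0.0, -0.986, -0.169], [-1.0, -0.0, -0.001]]
contact_force: [-0.2, 1.9, 5.3]
opening: 0.0128
```

```bash
cat > st.py <<'E'
from bench import telemetry
import numpy as np
s=telemetry.state(); R=s['orientation']; y=np.arctan2(R[1,1],R[0,1])
print('t %.2f yaw %.4f h~%.4f pos %s F %s T %s open %.1f'%(s['t'],y,y+1.398,(s['position']*1000).round(1),s['contact_force'].round(1),s['wrist_torque'].round(3),s['opening']*1000))
E
python3 st.py
```

```text
t 3.95 yaw -1.4010 h~-0.0030 pos [471.3  90.8 107.9] F [-0.2  1.9  5.3] T [ 0.237  0.128 -0.031] open 12.8
```

Call:
move_arm(deltas=[[[-0.02,0,0,0,0,0,8]]])

```text
t: 4.08
position: [0.4713, 0.0907, 0.1079]
orientation: [[0.001, 0.189, -0.982], [0.0, -0.982, -0.189], [-1.0, -0.0, -0.001]]
contact_force: [-0.6, 1.8, 5.0]
opening: 0.0131
```

```bash
python3 st.py
```

```text
t 4.08 yaw -1.3807 h~0.0173 pos [471.3  90.7 107.9] F [-0.6  1.8  5. ] T [ 0.235  0.138 -0.069] open 13.1
```

Call:
move_arm(deltas=[[[-0.028,0,0,0,0,0,8]]])

```text
t: 4.2
position: [0.4713, 0.0907, 0.1079]
orientation: [[0.001, 0.217, -0.976], [0.0, -0.976, -0.217], [-1.0, -0.0, -0.001]]
contact_force: [-1.1, 1.0, 6.1]
opening: 0.0132
```

```bash
python3 st.py
```

```text
t 4.20 yaw -1.3523 h~0.0457 pos [471.3  90.7 107.9] F [-1.1  1.   6.1] T [ 0.243  0.158 -0.048] open 13.2
```

Call:
move_arm(deltas=[[[-0.028,0,0,0,0,0,8]]])

```text
t: 4.32
position: [0.4713, 0.0907, 0.1079]
orientation: [[0.001, 0.244, -0.97], [0.0, -0.97, -0.244], [-1.0, -0.0, -0.001]]
contact_force: [-0.6, 1.3, 6.3]
opening: 0.0128
```

```bash
python3 st.py
```

```text
t 4.33 yaw -1.3242 h~0.0738 pos [471.3  90.7 107.9] F [-0.6  1.3  6.3] T [ 0.235  0.191 -0.09 ] open 12.8
```

Call:
move_arm(deltas=[[[-0.028,0,0,0,0,0,8]]])

```text
t: 4.45
position: [0.4713, 0.0908, 0.1079]
orientation: [[0.001, 0.271, -0.963], [0.0, -0.963, -0.271], [-1.0, -0.0, -0.001]]
contact_force: [-0.4, 1.4, 4.6]
opening: 0.0129
```

```bash
python3 st.py
```

```text
t 4.45 yaw -1.2962 h~0.1018 pos [471.3  90.8 107.9] F [-0.4  1.4  4.6] T [ 0.261  0.133 -0.052] open 12.9
```

Call:
move_arm(deltas=[[[-0.028,0,0,0,0,0,8]]])

```text
t: 4.58
position: [0.4713, 0.0907, 0.1079]
orientation: [[0.001, 0.298, -0.955], [0.0, -0.955, -0.298], [-1.0, 0.0, -0.001]]
contact_force: [-1.4, 0.5, 5.3]
opening: 0.0133
```

```bash
python3 st.py
```

```text
t 4.58 yaw -1.2682 h~0.1298 pos [471.3  90.7 107.9] F [-1.4  0.5  5.3] T [ 0.16   0.208 -0.092] open 13.3
```

Call:
move_arm(deltas=[[[-0.015,0,0,0,0,0,8]]])

```text
t: 4.7
position: [0.4713, 0.0907, 0.1079]
orientation: [[0.001, 0.312, -0.95], [0.0, -0.95, -0.312], [-1.0, 0.0, -0.001]]
contact_force: [-1.7, 1.3, 6.0]
opening: 0.013
```

```bash
python3 st.py
```

```text
t 4.70 yaw -1.2536 h~0.1444 pos [471.3  90.7 107.9] F [-1.7  1.3  6. ] T [ 0.123  0.189 -0.146] open 13.0
```

Call:
move_arm(deltas=[[[-0.014,0,0,0,0,0,8]]])

```text
t: 4.82
position: [0.4713, 0.0906, 0.108]
orientation: [[0.001, 0.325, -0.946], [0.0, -0.946, -0.325], [-1.0, 0.0, -0.001]]
contact_force: [-0.7, -0.3, 5.6]
opening: 0.0129
```

```bash
python3 st.py
```

```text
t 4.83 yaw -1.2399 h~0.1581 pos [471.3  90.6 108. ] F [-0.7 -0.3  5.6] T [ 0.065  0.233 -0.21 ] open 12.9
```

Call:
move_arm(deltas=[[[-0.015,0,0,0,0,0,8]]])

```text
t: 4.95
position: [0.4713, 0.0904, 0.1079]
orientation: [[0.001, 0.339, -0.941], [-0.0, -0.941, -0.339], [-1.0, 0.001, -0.001]]
contact_force: [-0.8, -0.8, 6.3]
opening: 0.0128
```

```bash
python3 st.py
```

```text
t 4.95 yaw -1.2249 h~0.1731 pos [471.3  90.4 107.9] F [-0.8 -0.8  6.3] T [-0.106  0.144 -0.176] open 12.8
```

Call:
move_arm(deltas=[[[-0.015,0,0,0,0,0,8]]])

```text
t: 5.08
position: [0.4715, 0.0901, 0.108]
orientation: [[0.001, 0.353, -0.936], [-0.001, -0.936, -0.353], [-1.0, 0.001, -0.001]]
contact_force: [0.1, -2.3, 6.1]
opening: 0.0131
```

```bash
python3 st.py
```

```text
t 5.08 yaw -1.2098 h~0.1882 pos [471.5  90.1 108. ] F [ 0.1 -2.3  6.1] T [-0.33   0.007 -0.22 ] open 13.1
```

Call:
move_arm(deltas=[[[-0.015,0,0,0,0,0,8]]])

```text
t: 5.2
position: [0.4716, 0.0899, 0.108]
orientation: [[0.002, 0.367, -0.93], [-0.001, -0.93, -0.367], [-1.0, 0.002, -0.001]]
contact_force: [-0.4, -3.2, 5.0]
opening: 0.0129
```

```bash
python3 st.py
```

```text
t 5.20 yaw -1.1949 h~0.2031 pos [471.6  89.9 108. ] F [-0.4 -3.2  5. ] T [-0.518  0.001 -0.24 ] open 12.9
```

Call:
move_arm(deltas=[[[-0.015,0,0,0,0,0,8]]])

```text
t: 5.32
position: [0.4717, 0.0897, 0.108]
orientation: [[0.002, 0.381, -0.925], [-0.002, -0.925, -0.381], [-1.0, 0.002, -0.001]]
contact_force: [0.2, -4.2, 5.3]
opening: 0.0132
```

```bash
python3 st.py; python3 - <<'E'
from h import *
s=snap('wrist','w2')
E
```

```text
t 5.33 yaw -1.1799 h~0.2181 pos [471.7  89.7 108. ] F [ 0.2 -4.2  5.3] T [-0.657 -0.06  -0.273] open 13.2
```

View pics/w2.png

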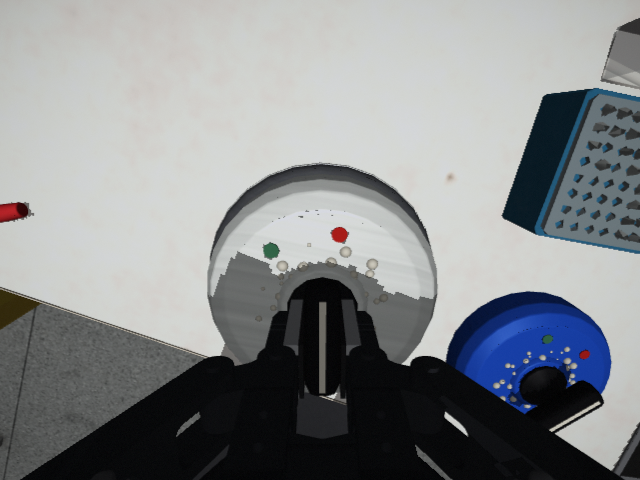

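The bar stands about 0.2 rad past the red dot (340,235), and the grip looks square. I'll read the stand angle from the red and green dots as a cross-check on the torque.

```bash
cat > stand.py <<'E'
from h import *
import sys
def dots(s):
    im=s['img']; W=world(s); hsv=cv2.cvtColor(im,cv2.COLOR_RGB2HSV); c=np.array([.471,.09])
    near=(np.hypot(*(W[:,:,:2]-c).transpose(2,0,1))<.05)&(W[:,:,2]>.085)&(W[:,:,2]<.11)
    K=s['mtx'];R=np.array(s['R']);t=np.array(s['t']).ravel();C=-R.T@t
    out=[]
    for lo,hi in [(0,12),(60,95)]:
        m=near&(hsv[:,:,1]>90)&(((hsv[:,:,0]>=lo)&(hsv[:,:,0]<=hi))|((lo==0)&(hsv[:,:,0]>168)))
        n,L,stt,cen=cv2.connectedComponentsWithStats(m.astype(np.uint8))
        for i in range(1,n):
            if stt[i,4]>60:
                u,v=cen[i]; d=R.T@np.array([(u-K[0,2])/K[0,0],(v-K[1,2])/K[1,1],1]); X=C+d*(.0972-C[2])/d[2]; out.append((lo,stt[i,4],X[:2].round(4)))
    return out
if __name__=='__main__':
    for f in sys.argv[1:]:
        o=dots(pickle.load(open(f+'.pkl','rb'))); print(f,o)
        r=[x for x in o if x[0]==0]; g=[x for x in o if x[0]]
        # far dots (largest x)
        r=max(r,key=lambda x:x[2][0])[2]; g=max(g,key=lambda x:x[2][0])[2]; d=g-r
        print('stand vec angle %.4f len %.4f'%(np.arctan2(d[1],d[0]),np.hypot(*d)))
E
python3 stand.py wrist1 w2
```

```text
wrist1 [(0, np.int32(91), array([0.506 , 0.0949])), (60, np.int32(75), array([0.4882, 0.1207])), (60, np.int32(62), array([0.4527, 0.058 ]))]
stand vec angle 2.1747 len 0.0313
w2 [(0, np.int32(194), array([0.5061, 0.0955])), (60, np.int32(169), array([0.4876, 0.1209]))]
stand vec angle 2.2003 len 0.0314
```

Call:
move_arm(deltas=[[[-0.014,0,0,0,0,0,8]]])

```text
t: 5.5
position: [0.4718, 0.0895, 0.1081]
orientation: [[0.002, 0.394, -0.919], [-0.002, -0.919, -0.394], [-1.0, 0.003, -0.001]]
contact_force: [0.3, -4.4, 5.6]
opening: 0.0129
```

```bash
python3 st.py
```

```text
t 5.50 yaw -1.1662 h~0.2318 pos [471.8  89.5 108.1] F [ 0.3 -4.4  5.6] T [-0.73  -0.07  -0.278] open 12.9
```

Call:
move_arm(deltas=[[[-0.014,0,0,0,0,0,8]]])

```text
t: 5.62
position: [0.4718, 0.0894, 0.1081]
orientation: [[0.002, 0.407, -0.914], [-0.002, -0.914, -0.407], [-1.0, 0.003, -0.001]]
contact_force: [0.7, -5.6, 4.7]
opening: 0.0132
```

```bash
python3 st.py
```

```text
t 5.62 yaw -1.1521 h~0.2459 pos [471.8  89.4 108.1] F [ 0.7 -5.6  4.7] T [-0.767 -0.051 -0.344] open 13.2
```

Call:
move_arm(deltas=[[[-0.012,0,0,0,0,0,8]]])

```text
t: 5.75
position: [0.4718, 0.0892, 0.108]
orientation: [[0.002, 0.417, -0.909], [-0.002, -0.909, -0.417], [-1.0, 0.003, -0.001]]
contact_force: [0.7, -5.2, 6.8]
opening: 0.013
```

```bash
python3 st.py; python3 -c "
from h import *
snap('wrist','w3')"; python3 stand.py w3
```

```text
t 5.75 yaw -1.1402 h~0.2578 pos [471.8  89.2 108. ] F [ 0.7 -5.2  6.8] T [-0.91  -0.02  -0.291] open 13.0
w3 [(0, np.int32(188), array([0.5062, 0.0951])), (60, np.int32(163), array([0.4876, 0.1205]))]
stand vec angle 2.2029 len 0.0315
```

Call:
move_arm(deltas=[[[-0.016,0,0,0,0,0,8]]])

```text
t: 5.92
position: [0.4718, 0.0891, 0.1081]
orientation: [[0.002, 0.432, -0.902], [-0.003, -0.902, -0.432], [-1.0, 0.003, -0.001]]
contact_force: [0.4, -5.6, 5.7]
opening: 0.0129
```

```bash
python3 st.py
```

```text
t 5.92 yaw -1.1243 h~0.2737 pos [471.8  89.1 108.1] F [ 0.4 -5.6  5.7] T [-0.934 -0.056 -0.379] open 12.9
```

Call:
move_arm(deltas=[[[-0.01,0,0,0,0,0,8]]])

```text
t: 6.05
position: [0.4718, 0.0891, 0.1081]
orientation: [[0.002, 0.441, -0.898], [-0.003, -0.898, -0.441], [-1.0, 0.003, -0.001]]
contact_force: [0.7, -6.0, 5.7]
opening: 0.013
```

```bash
python3 st.py
```

```text
t 6.05 yaw -1.1143 h~0.2837 pos [471.8  89.1 108.1] F [ 0.7 -6.   5.7] T [-0.962 -0.126 -0.364] open 13.0
```

Call:
move_arm(deltas=[[[-0.01,0,0,0,0,0,8]]])

```text
t: 6.18
position: [0.4718, 0.0891, 0.1081]
orientation: [[0.002, 0.45, -0.893], [-0.003, -0.893, -0.45], [-1.0, 0.003, -0.001]]
contact_force: [-0.3, -5.6, 5.3]
opening: 0.0129
```

```bash
python3 st.py
```

```text
t 6.17 yaw -1.1044 h~0.2936 pos [471.8  89.1 108.1] F [-0.3 -5.6  5.3] T [-0.931 -0.094 -0.371] open 12.9
```

Call:
move_arm(deltas=[[[-0.012,0,0,0,0,0,8]]])

```text
t: 6.3
position: [0.4718, 0.0891, 0.1081]
orientation: [[0.002, 0.46, -0.888], [-0.003, -0.888, -0.46], [-1.0, 0.003, -0.001]]
contact_force: [-0.2, -5.0, 5.7]
opening: 0.0128
```

```bash
python3 st.py; python3 -c "
from h import *
snap('wrist','w4')"; python3 stand.py w4
```

```text
t 6.30 yaw -1.0924 h~0.3056 pos [471.8  89.1 108.1] F [-0.2 -5.   5.7] T [-0.999 -0.027 -0.377] open 12.8
w4 [(0, np.int32(191), array([0.5062, 0.0949])), (60, np.int32(166), array([0.4876, 0.1203]))]
stand vec angle 2.2029 len 0.0315
```

Call:
move_arm(deltas=[[[-0.012,0,0,0,0,0,8]]])

```text
t: 6.48
position: [0.4718, 0.0891, 0.1081]
orientation: [[0.002, 0.471, -0.882], [-0.003, -0.882, -0.471], [-1.0, 0.003, -0.001]]
contact_force: [-0.7, -6.0, 5.5]
opening: 0.0129
```

```bash
python3 st.py
```

```text
t 6.47 yaw -1.0804 h~0.3176 pos [471.8  89.1 108.1] F [-0.7 -6.   5.5] T [-1.006 -0.12  -0.397] open 12.9
```

Call:
move_arm(deltas=[[[-0.012,0,0,0,0,0,8]]])

```text
t: 6.6
position: [0.4718, 0.0891, 0.1081]
orientation: [[0.002, 0.482, -0.876], [-0.003, -0.876, -0.482], [-1.0, 0.003, -0.001]]
contact_force: [-0.4, -6.1, 5.2]
opening: 0.0125
```

```bash
python3 st.py
```

```text
t 6.60 yaw -1.0683 h~0.3297 pos [471.8  89.1 108.1] F [-0.4 -6.1  5.2] T [-0.961 -0.111 -0.391] open 12.5
```

```bash
python3 -c "
from h import *
im=pickle.load(open('w4.pkl','rb'))['img'][230:420,220:440]
cv2.imwrite('pics/w4c.png',cv2.resize(im[:,:,::-1],None,fx=3,fy=3))"
```

```text
(no output)
```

View pics/w4c.png

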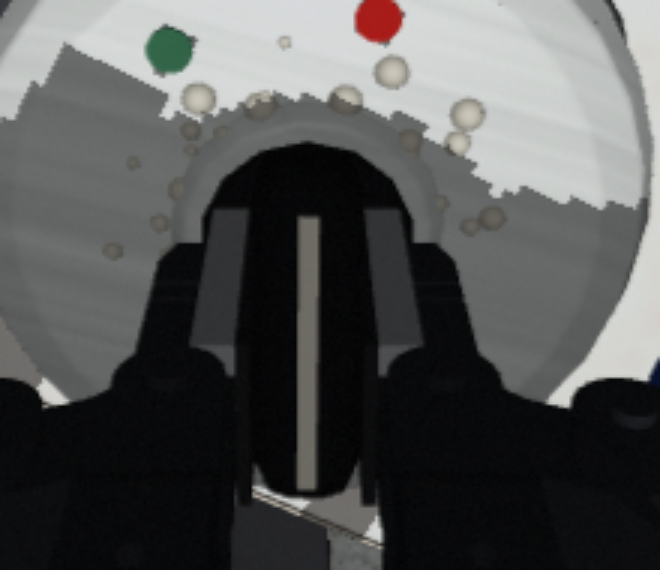

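The white line at (308,350) runs parallel to the jaws, so the bar is turning with them and not slipping.

Call:
move_arm(deltas=[[[-0.012,0,0,0,0,0,8]]])

```text
t: 6.72
position: [0.4718, 0.0891, 0.1081]
orientation: [[0.002, 0.492, -0.871], [-0.003, -0.871, -0.492], [-1.0, 0.003, -0.001]]
contact_force: [-0.6, -6.3, 4.9]
opening: 0.013
```

```bash
python3 st.py
```

```text
t 6.72 yaw -1.0563 h~0.3417 pos [471.8  89.1 108.1] F [-0.6 -6.3  4.9] T [-0.969 -0.109 -0.412] open 13.0
```

Call:
move_arm(deltas=[[[-0.007,0,0,0,0,0,8]]])

```text
t: 6.85
position: [0.4718, 0.089, 0.1081]
orientation: [[0.002, 0.498, -0.867], [-0.003, -0.867, -0.498], [-1.0, 0.003, -0.001]]
contact_force: [0.5, -5.4, 5.3]
opening: 0.013
```

```bash
python3 st.py
```

```text
t 6.85 yaw -1.0495 h~0.3485 pos [471.8  89.  108.1] F [ 0.5 -5.4  5.3] T [-1.013 -0.052 -0.444] open 13.0
```

Call:
move_arm(deltas=[[[-0.008,0,0,0,0,0,8]]])

```text
t: 6.98
position: [0.4718, 0.089, 0.1081]
orientation: [[0.002, 0.505, -0.863], [-0.003, -0.863, -0.505], [-1.0, 0.003, -0.0]]
contact_force: [-0.1, -6.6, 5.4]
opening: 0.0131
```

```bash
python3 st.py; python3 -c "
from h import *
snap('wrist','w5')"; python3 stand.py w5
```

```text
t 6.97 yaw -1.0417 h~0.3563 pos [471.8  89.  108.1] F [-0.1 -6.6  5.4] T [-0.984 -0.048 -0.487] open 13.1
w5 [(0, np.int32(192), array([0.5062, 0.095 ])), (60, np.int32(164), array([0.4875, 0.1203]))]
stand vec angle 2.2073 len 0.0315
```

Call:
move_arm(deltas=[[[0.04,0,0,0,0,0,8],[0.06,0,0,0,0.5,1,8],[0.065,0,0,0,0,0,8],[0.065,0,0,0,0,0,8],[0.065,0,0,0,0,0,8],[0.05,0,0,0,0,0,8],[0.02,0,0,0,0,0,8]]])

```text
t: 7.9
position: [0.4714, 0.0892, 0.108]
orientation: [[0.003, 0.164, -0.987], [-0.001, -0.987, -0.164], [-1.0, 0.001, -0.003]]
contact_force: [3.0, -1.6, 4.1]
opening: 0.0132
```

```bash
python3 st.py
```

```text
t 7.90 yaw -1.4065 h~-0.0085 pos [471.4  89.2 108. ] F [ 3.  -1.6  4.1] T [-0.363 -0.576  0.094] open 13.2
```

Call:
move_arm(deltas=[[[0.026,0,0,0,0,0,8]]])

```text
t: 8.02
position: [0.4713, 0.0892, 0.108]
orientation: [[0.003, 0.138, -0.99], [-0.001, -0.99, -0.138], [-1.0, 0.001, -0.003]]
contact_force: [3.2, -3.4, 4.4]
opening: 0.0129
```

```bash
python3 st.py
```

```text
t 8.03 yaw -1.4328 h~-0.0348 pos [471.3  89.2 108. ] F [ 3.2 -3.4  4.4] T [-0.536 -0.704  0.11 ] open 12.9
```

Call:
move_arm(deltas=[[[0.026,0,0,0,0,0,8]]])

```text
t: 8.15
position: [0.4712, 0.0893, 0.108]
orientation: [[0.002, 0.111, -0.994], [-0.001, -0.994, -0.111], [-1.0, 0.001, -0.002]]
contact_force: [3.8, -2.9, 3.7]
opening: 0.013
```

```bash
python3 st.py
```

```text
t 8.15 yaw -1.4592 h~-0.0612 pos [471.2  89.3 108. ] F [ 3.8 -2.9  3.7] T [-0.534 -0.695  0.019] open 13.0
```

Call:
move_arm(deltas=[[[0.028,0,0,0,0,0,8]]])

```text
t: 8.28
position: [0.4712, 0.0893, 0.108]
orientation: [[0.002, 0.084, -0.997], [-0.001, -0.997, -0.084], [-1.0, 0.001, -0.002]]
contact_force: [4.1, -3.0, 3.5]
opening: 0.0129
```

```bash
python3 st.py
```

```text
t 8.28 yaw -1.4872 h~-0.0892 pos [471.2  89.3 108. ] F [ 4.1 -3.   3.5] T [-0.529 -0.712 -0.004] open 12.9
```

Call:
move_arm(deltas=[[[0.028,0,0,0,0,0,8]]])

```text
t: 8.4
position: [0.4712, 0.0893, 0.108]
orientation: [[0.002, 0.056, -0.998], [-0.001, -0.998, -0.056], [-1.0, 0.001, -0.002]]
contact_force: [3.3, -2.8, 4.2]
opening: 0.0135
```

```bash
python3 st.py; python3 -c "
from h import *
snap('wrist','w6')"; python3 stand.py w6
```

```text
t 8.40 yaw -1.5152 h~-0.1172 pos [471.2  89.3 108. ] F [ 3.3 -2.8  4.2] T [-0.516 -0.688  0.113] open 13.5
w6 [(0, np.int32(197), array([0.5058, 0.0941])), (60, np.int32(156), array([0.4883, 0.1201])), (60, np.int32(123), array([0.4521, 0.0574]))]
stand vec angle 2.1632 len 0.0313
```

Call:
move_arm(deltas=[[[0.015,0,0,0,0,0,8]]])

```text
t: 8.57
position: [0.4711, 0.0894, 0.108]
orientation: [[0.002, 0.042, -0.999], [-0.0, -0.999, -0.042], [-1.0, 0.0, -0.002]]
contact_force: [2.9, -2.3, 5.5]
opening: 0.0127
```

```bash
python3 st.py
```

```text
t 8.57 yaw -1.5292 h~-0.1312 pos [471.1  89.4 108. ] F [ 2.9 -2.3  5.5] T [-0.459 -0.679  0.164] open 12.7
```

Call:
move_arm(deltas=[[[0.018,0,0,0,0,0,8]]])

```text
t: 8.7
position: [0.4709, 0.0896, 0.108]
orientation: [[0.002, 0.023, -1.0], [-0.0, -1.0, -0.023], [-1.0, 0.0, -0.002]]
contact_force: [3.5, -1.0, 8.0]
opening: 0.0126
```

```bash
python3 st.py
```

```text
t 8.70 yaw -1.5473 h~-0.1493 pos [470.9  89.6 108. ] F [ 3.5 -1.   8. ] T [-0.19  -0.527  0.163] open 12.6
```

Call:
move_arm(deltas=[[[0.018,0,0,0,0,0,8]]])

```text
t: 8.82
position: [0.4707, 0.0899, 0.108]
orientation: [[0.001, 0.005, -1.0], [0.0, -1.0, -0.005], [-1.0, -0.0, -0.001]]
contact_force: [1.9, -1.2, 5.9]
opening: 0.0129
```

```bash
python3 st.py
```

```text
t 8.82 yaw -1.5653 h~-0.1673 pos [470.7  89.9 108. ] F [ 1.9 -1.2  5.9] T [-0.069 -0.405  0.153] open 12.9
```

Call:
move_arm(deltas=[[[0.018,0,0,0,0,0,8]]])

```text
t: 8.95
position: [0.4706, 0.0901, 0.108]
orientation: [[0.001, -0.012, -1.0], [0.001, -1.0, 0.012], [-1.0, -0.001, -0.001]]
contact_force: [2.1, -0.1, 7.1]
opening: 0.013
```

```bash
python3 st.py; python3 -c "
from h import *
snap('wrist','w7')"; python3 stand.py w7
```

```text
t 8.95 yaw -1.5833 h~-0.1853 pos [470.6  90.1 108. ] F [ 2.1 -0.1  7.1] T [ 0.11  -0.417  0.169] open 13.0
w7 [(0, np.int32(196), array([0.5053, 0.0944])), (60, np.int32(152), array([0.4881, 0.1206])), (60, np.int32(124), array([0.451 , 0.0586]))]
stand vec angle 2.1517 len 0.0313
```

Call:
move_arm(deltas=[[[0.014,0,0,0,0,0,8]]])

```text
t: 9.12
position: [0.4705, 0.0903, 0.108]
orientation: [[0.001, -0.026, -1.0], [0.001, -1.0, 0.026], [-1.0, -0.001, -0.001]]
contact_force: [3.2, 1.1, 7.7]
opening: 0.0131
```

```bash
python3 st.py; python3 -c "
from h import *
snap('wrist','w8')"; python3 stand.py w8
```

```text
t 9.12 yaw -1.5970 h~-0.1990 pos [470.5  90.3 108. ] F [3.2 1.1 7.7] T [ 0.132 -0.35   0.209] open 13.1
w8 [(0, np.int32(196), array([0.5053, 0.0945])), (60, np.int32(154), array([0.4881, 0.1207])), (60, np.int32(125), array([0.4509, 0.0589]))]
stand vec angle 2.1517 len 0.0313
```

Steady, so the crust is creeping. I'll continue clockwise.

Call:
move_arm(deltas=[[[0.015,0,0,0,0,0,8]]])

```text
t: 9.3
position: [0.4705, 0.0904, 0.108]
orientation: [[0.001, -0.041, -0.999], [0.001, -0.999, 0.041], [-1.0, -0.001, -0.001]]
contact_force: [1.3, 1.7, 7.7]
opening: 0.0132
```

```bash
python3 st.py
```

```text
t 9.30 yaw -1.6119 h~-0.2139 pos [470.5  90.4 108. ] F [1.3 1.7 7.7] T [ 0.328 -0.321  0.252] open 13.2
```

Call:
move_arm(deltas=[[[0.012,0,0,0,0,0,8]]])

```text
t: 9.43
position: [0.4705, 0.0906, 0.108]
orientation: [[0.001, -0.053, -0.999], [0.002, -0.999, 0.053], [-1.0, -0.002, -0.001]]
contact_force: [1.7, 1.7, 6.7]
opening: 0.0128
```

```bash
python3 st.py; python3 -c "
from h import *
snap('wrist','w9')"; python3 stand.py w9
```

```text
t 9.43 yaw -1.6239 h~-0.2259 pos [470.5  90.6 108. ] F [1.7 1.7 6.7] T [ 0.32  -0.309  0.298] open 12.8
w9 [(0, np.int32(193), array([0.5052, 0.0948])), (60, np.int32(152), array([0.4881, 0.1211])), (60, np.int32(127), array([0.4509, 0.0591]))]
stand vec angle 2.1473 len 0.0314
```

Call:
move_arm(deltas=[[[0.012,0,0,0,0,0,8]]])

```text
t: 9.6
position: [0.4704, 0.0906, 0.108]
orientation: [[0.001, -0.065, -0.998], [0.002, -0.998, 0.065], [-1.0, -0.002, -0.001]]
contact_force: [1.4, 1.9, 7.4]
opening: 0.0131
```

```bash
python3 st.py
```

```text
t 9.60 yaw -1.6356 h~-0.2376 pos [470.4  90.6 108. ] F [1.4 1.9 7.4] T [ 0.385 -0.307  0.261] open 13.1
```

Call:
move_arm(deltas=[[[0.014,0,0,0,0,0,8]]])

```text
t: 9.72
position: [0.4704, 0.0906, 0.108]
orientation: [[0.001, -0.079, -0.997], [0.002, -0.997, 0.079], [-1.0, -0.002, -0.001]]
contact_force: [1.9, 1.7, 7.3]
opening: 0.0131
```

```bash
python3 st.py
```

```text
t 9.72 yaw -1.6498 h~-0.2518 pos [470.4  90.6 108. ] F [1.9 1.7 7.3] T [ 0.372 -0.344  0.331] open 13.1
```

Call:
move_arm(deltas=[[[0.012,0,0,0,0,0,8]]])

```text
t: 9.85
position: [0.4704, 0.0906, 0.108]
orientation: [[0.001, -0.091, -0.996], [0.002, -0.996, 0.091], [-1.0, -0.002, -0.001]]
contact_force: [1.1, 2.0, 7.3]
opening: 0.0126
```

```bash
python3 st.py; python3 -c "
from h import *
snap('wrist','w10')"; python3 stand.py w10
```

```text
t 9.85 yaw -1.6618 h~-0.2638 pos [470.4  90.6 108. ] F [1.1 2.  7.3] T [ 0.339 -0.337  0.247] open 12.6
w10 [(0, np.int32(194), array([0.5051, 0.0949])), (60, np.int32(154), array([0.488 , 0.1212])), (60, np.int32(126), array([0.4508, 0.0592]))]
stand vec angle 2.1473 len 0.0314
```

Call:
move_arm(deltas=[[[0.014,0,0,0,0,0,8]]])

```text
t: 10.02
position: [0.4704, 0.0906, 0.108]
orientation: [[0.001, -0.105, -0.995], [0.002, -0.995, 0.105], [-1.0, -0.002, -0.001]]
contact_force: [2.3, 1.6, 7.8]
opening: 0.013
```

```bash
python3 st.py
```

```text
t 10.03 yaw -1.6757 h~-0.2777 pos [470.4  90.6 108. ] F [2.3 1.6 7.8] T [ 0.404 -0.276  0.268] open 13.0
```

Call:
move_arm(deltas=[[[0.014,0,0,0,0,0,8]]])

```text
t: 10.15
position: [0.4704, 0.0906, 0.108]
orientation: [[0.001, -0.119, -0.993], [0.002, -0.993, 0.119], [-1.0, -0.002, -0.001]]
contact_force: [0.7, 2.2, 7.9]
opening: 0.0128
```

```bash
python3 st.py
```

```text
t 10.15 yaw -1.6898 h~-0.2918 pos [470.4  90.6 108. ] F [0.7 2.2 7.9] T [ 0.324 -0.326  0.298] open 12.8
```

Call:
move_arm(deltas=[[[0.014,0,0,0,0,0,8]]])

```text
t: 10.28
position: [0.4705, 0.0906, 0.108]
orientation: [[0.001, -0.133, -0.991], [0.002, -0.991, 0.133], [-1.0, -0.002, -0.001]]
contact_force: [1.7, 1.8, 7.2]
opening: 0.013
```

```bash
python3 st.py
```

```text
t 10.28 yaw -1.7038 h~-0.3058 pos [470.5  90.6 108. ] F [1.7 1.8 7.2] T [ 0.317 -0.283  0.232] open 13.0
```

Call:
move_arm(deltas=[[[0.014,0,0,0,0,0,8]]])

```text
t: 10.4
position: [0.4705, 0.0906, 0.108]
orientation: [[0.001, -0.147, -0.989], [0.002, -0.989, 0.147], [-1.0, -0.002, -0.001]]
contact_force: [1.2, 2.0, 7.1]
opening: 0.0131
```

```bash
python3 st.py; python3 -c "
from h import *
snap('wrist','w11')"; python3 stand.py w11
```

```text
t 10.40 yaw -1.7179 h~-0.3199 pos [470.5  90.6 108. ] F [1.2 2.  7.1] T [ 0.336 -0.317  0.291] open 13.1
w11 [(0, np.int32(198), array([0.5051, 0.095 ])), (60, np.int32(148), array([0.488 , 0.1213])), (60, np.int32(128), array([0.4508, 0.0592]))]
stand vec angle 2.1473 len 0.0314
```

Call:
move_arm(deltas=[[[0.013,0,0,0,0,0,8]]])

```text
t: 10.58
position: [0.4705, 0.0906, 0.108]
orientation: [[0.001, -0.159, -0.987], [0.002, -0.987, 0.159], [-1.0, -0.002, -0.001]]
contact_force: [1.7, 2.1, 7.5]
opening: 0.0136
```

```bash
python3 st.py
```

```text
t 10.57 yaw -1.7307 h~-0.3327 pos [470.5  90.6 108. ] F [1.7 2.1 7.5] T [ 0.333 -0.324  0.298] open 13.6
```

Call:
move_arm(deltas=[[[0.013,0,0,0,0,0,8]]])

```text
t: 10.7
position: [0.4704, 0.0907, 0.108]
orientation: [[0.001, -0.172, -0.985], [0.002, -0.985, 0.172], [-1.0, -0.002, -0.0]]
contact_force: [1.6, 2.8, 7.7]
opening: 0.0129
```

```bash
python3 st.py
```

```text
t 10.70 yaw -1.7437 h~-0.3457 pos [470.4  90.7 108. ] F [1.6 2.8 7.7] T [ 0.408 -0.38   0.262] open 12.9
```

Call:
move_arm(deltas=[[[0.013,0,0,0,0,0,8]]])

```text
t: 10.82
position: [0.4704, 0.0908, 0.108]
orientation: [[0.001, -0.185, -0.983], [0.002, -0.983, 0.185], [-1.0, -0.002, -0.0]]
contact_force: [0.7, 1.9, 7.3]
opening: 0.0131
```

```bash
python3 st.py; python3 -c "
from h import *
snap('wrist','w12')"; python3 stand.py w12
```

```text
t 10.82 yaw -1.7567 h~-0.3587 pos [470.4  90.8 108. ] F [0.7 1.9 7.3] T [ 0.499 -0.291  0.338] open 13.1
w12 [(0, np.int32(191), array([0.5051, 0.0952])), (60, np.int32(150), array([0.488 , 0.1214])), (60, np.int32(130), array([0.4508, 0.0594]))]
stand vec angle 2.1490 len 0.0313
```

Call:
move_arm(deltas=[[[0.012,0,0,0,0,0,8]]])

```text
t: 11.0
position: [0.4704, 0.0908, 0.108]
orientation: [[0.001, -0.196, -0.981], [0.002, -0.981, 0.196], [-1.0, -0.002, -0.0]]
contact_force: [1.4, 3.3, 6.9]
opening: 0.0128
```

```bash
python3 st.py; python3 -c "
from h import *
snap('wrist','w13')"; python3 stand.py w13
```

```text
t 11.00 yaw -1.7685 h~-0.3705 pos [470.4  90.8 108. ] F [1.4 3.3 6.9] T [ 0.533 -0.269  0.422] open 12.8
w13 [(0, np.int32(195), array([0.5051, 0.0952])), (60, np.int32(151), array([0.4879, 0.1214])), (60, np.int32(130), array([0.4507, 0.0595]))]
stand vec angle 2.1517 len 0.0313
```

```bash
sed -i 's/X\[:2\].round(4)/X[:2]/' stand.py; python3 stand.py wrist1 w5 w9 w11 w12 w13 | grep stand
```

```text
stand vec angle 2.1756 len 0.0313
stand vec angle 2.2064 len 0.0315
stand vec angle 2.1465 len 0.0313
stand vec angle 2.1487 len 0.0314
stand vec angle 2.1514 len 0.0314
stand vec angle 2.1509 len 0.0314
```

Call:
move_arm(deltas=[[[0.008,0,0,0,0,0,8]]])

```text
t: 11.18
position: [0.4704, 0.0909, 0.108]
orientation: [[0.001, -0.204, -0.979], [0.002, -0.979, 0.204], [-1.0, -0.002, -0.0]]
contact_force: [0.8, 2.0, 7.4]
opening: 0.0129
```

```bash
python3 st.py
```

```text
t 11.18 yaw -1.7764 h~-0.3784 pos [470.4  90.9 108. ] F [0.8 2.  7.4] T [ 0.513 -0.3    0.46 ] open 12.9
```

Call:
move_arm(deltas=[[[0.008,0,0,0,0,0,8]]])

```text
t: 11.3
position: [0.4704, 0.0909, 0.108]
orientation: [[0.001, -0.212, -0.977], [0.002, -0.977, 0.212], [-1.0, -0.002, -0.0]]
contact_force: [0.9, 3.0, 7.5]
opening: 0.0134
```

```bash
python3 st.py; python3 -c "
from h import *
snap('wrist','w14')"; python3 stand.py w14
```

```text
t 11.30 yaw -1.7843 h~-0.3863 pos [470.4  90.9 108. ] F [0.9 3.  7.5] T [ 0.495 -0.307  0.388] open 13.4
w14 [(0, np.int32(191), array([0.50513755, 0.09505648])), (60, np.int32(149), array([0.48802425, 0.12143749])), (60, np.int32(130), array([0.45064688, 0.05956041]))]
stand vec angle 2.1463 len 0.0314
```

Call:
move_arm(deltas=[[[0.008,0,0,0,0,0,8]]])

```text
t: 11.48
position: [0.4704, 0.0909, 0.108]
orientation: [[0.001, -0.22, -0.976], [0.002, -0.976, 0.22], [-1.0, -0.002, -0.0]]
contact_force: [2.4, 2.5, 8.1]
opening: 0.0129
```

```bash
python3 st.py
```

```text
t 11.47 yaw -1.7922 h~-0.3942 pos [470.4  90.9 108. ] F [2.4 2.5 8.1] T [ 0.531 -0.292  0.45 ] open 12.9
```

Call:
move_arm(deltas=[[[0,0,0,0,0,0,8]]])

```text
t: 11.6
position: [0.4704, 0.0909, 0.108]
orientation: [[0.001, -0.22, -0.976], [0.002, -0.976, 0.22], [-1.0, -0.002, -0.0]]
contact_force: [1.4, 3.0, 7.8]
opening: 0.0128
```

```bash
python3 st.py
```

```text
t 11.60 yaw -1.7921 h~-0.3941 pos [470.4  90.9 108. ] F [1.4 3.  7.8] T [ 0.532 -0.378  0.383] open 12.8
```

Call:
move_arm(deltas=[[[0.01,0,0,0,0,0,8]]])

```text
t: 11.72
position: [0.4704, 0.0909, 0.108]
orientation: [[0.001, -0.229, -0.973], [0.002, -0.973, 0.229], [-1.0, -0.002, -0.0]]
contact_force: [1.9, 2.0, 8.3]
opening: 0.0128
```

```bash
python3 st.py; python3 -c "
from h import *
snap('wrist','w15')"; python3 stand.py w15; python3 st.py
```

```text
t 11.72 yaw -1.8022 h~-0.4042 pos [470.4  90.9 108. ] F [1.9 2.  8.3] T [ 0.58  -0.307  0.545] open 12.8
w15 [(0, np.int32(196), array([0.50516658, 0.09499255])), (60, np.int32(146), array([0.48812813, 0.12140758])), (60, np.int32(129), array([0.45055939, 0.05971493]))]
stand vec angle 2.1437 len 0.0314
t 11.78 yaw -1.8027 h~-0.4047 pos [470.4  90.9 108. ] F [1.5 3.5 7.2] T [ 0.498 -0.32   0.447] open 12.9
```

Call:
move_arm(deltas=[[[-0.05,0,0,0,0,0,8],[-0.075,0,0,0,0,0,8],[-0.075,0,0,0,0,0,8],[-0.075,0,0,0,0,0,8],[-0.075,0,0,0,0,0,8],[-0.05,0,0,0,0,0,8],[-0.03,0,0,0,0,0,8]]])

```text
t: 12.65
position: [0.4704, 0.0906, 0.1078]
orientation: [[0.001, 0.198, -0.98], [0.002, -0.98, -0.197], [-1.0, -0.002, -0.001]]
contact_force: [2.1, 2.1, 6.5]
opening: 0.013
```

```bash
python3 st.py
```

```text
t 12.65 yaw -1.3720 h~0.0260 pos [470.4  90.6 107.8] F [2.1 2.1 6.5] T [ 0.353 -0.33  -0.028] open 13.0
```

Call:
move_arm(deltas=[[[-0.03,0,0,0,0,0,8]]])

```text
t: 12.78
position: [0.4704, 0.0906, 0.1079]
orientation: [[0.001, 0.227, -0.974], [0.002, -0.974, -0.227], [-1.0, -0.002, -0.001]]
contact_force: [1.3, 1.9, 6.4]
opening: 0.0133
```

```bash
python3 st.py
```

```text
t 12.78 yaw -1.3422 h~0.0558 pos [470.4  90.6 107.9] F [1.3 1.9 6.4] T [ 0.322 -0.297 -0.036] open 13.3
```

Call:
move_arm(deltas=[[[-0.03,0,0,0,0,0,8]]])

```text
t: 12.9
position: [0.4704, 0.0906, 0.1079]
orientation: [[0.001, 0.256, -0.967], [0.002, -0.967, -0.256], [-1.0, -0.002, -0.001]]
contact_force: [1.5, 1.5, 6.4]
opening: 0.0131
```

```bash
python3 st.py
```

```text
t 12.90 yaw -1.3122 h~0.0858 pos [470.4  90.6 107.9] F [1.5 1.5 6.4] T [ 0.372 -0.312 -0.043] open 13.1
```

Call:
move_arm(deltas=[[[-0.025,0,0,0,0,0,8],[-0.025,0,0,0,0,0,8]]])

```text
t: 13.15
position: [0.4704, 0.0906, 0.1078]
orientation: [[0.001, 0.304, -0.953], [0.002, -0.953, -0.304], [-1.0, -0.002, -0.001]]
contact_force: [2.4, 1.5, 6.5]
opening: 0.0128
```

```bash
python3 st.py
```

```text
t 13.15 yaw -1.2624 h~0.1356 pos [470.4  90.6 107.8] F [2.4 1.5 6.5] T [ 0.373 -0.384 -0.102] open 12.8
```

Call:
move_arm(deltas=[[[-0.03,0,0,0,0,0,8]]])

```text
t: 13.28
position: [0.4704, 0.0906, 0.1079]
orientation: [[0.001, 0.332, -0.943], [0.002, -0.943, -0.332], [-1.0, -0.001, -0.001]]
contact_force: [1.5, 2.5, 6.7]
opening: 0.013
```

```bash
python3 st.py
```

```text
t 13.28 yaw -1.2322 h~0.1658 pos [470.4  90.6 107.9] F [1.5 2.5 6.7] T [ 0.311 -0.368 -0.057] open 13.0
```

Call:
move_arm(deltas=[[[-0.025,0,0,0,0,0,8],[-0.025,0,0,0,0,0,8]]])

```text
t: 13.52
position: [0.4704, 0.0906, 0.1079]
orientation: [[0.001, 0.379, -0.925], [0.002, -0.925, -0.379], [-1.0, -0.001, -0.001]]
contact_force: [2.2, 1.6, 6.8]
opening: 0.0132
```

```bash
python3 st.py
```

```text
t 13.53 yaw -1.1823 h~0.2157 pos [470.4  90.6 107.9] F [2.2 1.6 6.8] T [ 0.305 -0.316  0.008] open 13.2
```

Call:
move_arm(deltas=[[[-0.025,0,0,0,0,0,8],[-0.025,0,0,0,0,0,8]]])

```text
t: 13.78
position: [0.4704, 0.0906, 0.1079]
orientation: [[0.001, 0.424, -0.905], [0.002, -0.905, -0.424], [-1.0, -0.001, -0.001]]
contact_force: [1.2, 1.4, 8.2]
opening: 0.013
```

```bash
python3 st.py
```

```text
t 13.78 yaw -1.1324 h~0.2656 pos [470.4  90.6 107.9] F [1.2 1.4 8.2] T [ 0.232 -0.33  -0.128] open 13.0
```

Call:
move_arm(deltas=[[[-0.02,0,0,0,0,0,8]]])

```text
t: 13.9
position: [0.4704, 0.0905, 0.1079]
orientation: [[0.001, 0.442, -0.897], [0.002, -0.897, -0.442], [-1.0, -0.001, -0.001]]
contact_force: [1.7, 1.1, 7.8]
opening: 0.0131
```

```bash
python3 st.py
```

```text
t 13.90 yaw -1.1126 h~0.2854 pos [470.4  90.5 107.9] F [1.7 1.1 7.8] T [ 0.168 -0.305 -0.155] open 13.1
```

Contact begins. Smaller steps now.

Call:
move_arm(deltas=[[[-0.02,0,0,0,0,0,8]]])

```text
t: 14.02
position: [0.4704, 0.0903, 0.1079]
orientation: [[0.001, 0.46, -0.888], [0.001, -0.888, -0.46], [-1.0, -0.001, -0.001]]
contact_force: [1.3, -0.3, 7.9]
opening: 0.0129
```

```bash
python3 st.py
```

```text
t 14.03 yaw -1.0928 h~0.3052 pos [470.4  90.3 107.9] F [ 1.3 -0.3  7.9] T [ 0.026 -0.288 -0.193] open 12.9
```

Call:
move_arm(deltas=[[[-0.015,0,0,0,0,0,8]]])

```text
t: 14.15
position: [0.4704, 0.0901, 0.108]
orientation: [[0.001, 0.473, -0.881], [0.001, -0.881, -0.473], [-1.0, -0.0, -0.001]]
contact_force: [1.8, -0.5, 7.4]
opening: 0.0127
```

```bash
python3 st.py
```

```text
t 14.15 yaw -1.0778 h~0.3202 pos [470.4  90.1 108. ] F [ 1.8 -0.5  7.4] T [-0.175 -0.274 -0.244] open 12.7
```

Call:
move_arm(deltas=[[[-0.013,0,0,0,0,0,8],[-0.013,0,0,0,0,0,8]]])

```text
t: 14.4
position: [0.4704, 0.0897, 0.1079]
orientation: [[0.001, 0.496, -0.868], [0.0, -0.868, -0.496], [-1.0, 0.0, -0.0]]
contact_force: [0.9, -2.5, 8.5]
opening: 0.0131
```

```bash
python3 st.py
```

```text
t 14.40 yaw -1.0520 h~0.3460 pos [470.4  89.7 107.9] F [ 0.9 -2.5  8.5] T [-0.433 -0.278 -0.295] open 13.1
```

Call:
move_arm(deltas=[[[-0.013,0,0,0,0,0,8],[-0.013,0,0,0,0,0,8]]])

```text
t: 14.65
position: [0.4705, 0.0893, 0.108]
orientation: [[0.001, 0.518, -0.855], [-0.001, -0.855, -0.518], [-1.0, 0.001, -0.0]]
contact_force: [1.1, -4.5, 8.6]
opening: 0.013
```

```bash
python3 st.py
```

```text
t 14.65 yaw -1.0260 h~0.3720 pos [470.5  89.3 108. ] F [ 1.1 -4.5  8.6] T [-0.744 -0.274 -0.264] open 13.0
```

Call:
move_arm(deltas=[[[-0.013,0,0,0,0,0,8],[-0.013,0,0,0,0,0,8]]])

```text
t: 14.9
position: [0.4706, 0.0889, 0.108]
orientation: [[0.001, 0.54, -0.842], [-0.001, -0.842, -0.54], [-1.0, 0.001, 0.0]]
contact_force: [1.3, -5.6, 9.0]
opening: 0.0127
```

```bash
python3 st.py; python3 -c "
from h import *
snap('wrist','w16')"; python3 stand.py w16;python3 st.py
```

```text
t 14.90 yaw -1.0002 h~0.3978 pos [470.6  88.9 108. ] F [ 1.3 -5.6  9. ] T [-0.919 -0.31  -0.338] open 12.7
w16 [(0, np.int32(186), array([0.50502222, 0.09466089])), (60, np.int32(162), array([0.48654304, 0.12011017]))]
stand vec angle 2.1988 len 0.0315
t 14.95 yaw -0.9996 h~0.3984 pos [470.5  88.9 108. ] F [ 0.9 -6.1  7.7] T [-0.871 -0.356 -0.302] open 13.3
```

Call:
move_arm(deltas=[[[-0.013,0,0,0,0,0,8],[-0.013,0,0,0,0,0,8]]])

```text
t: 15.2
position: [0.4706, 0.0889, 0.108]
orientation: [[0.001, 0.562, -0.827], [-0.001, -0.827, -0.562], [-1.0, 0.001, 0.0]]
contact_force: [2.4, -6.8, 8.0]
opening: 0.0129
```

```bash
python3 st.py
```

```text
t 15.20 yaw -0.9743 h~0.4237 pos [470.6  88.9 108. ] F [ 2.4 -6.8  8. ] T [-0.906 -0.276 -0.358] open 12.9
```

Call:
move_arm(deltas=[[[-0.01,0,0,0,0,0,8],[-0.01,0,0,0,0,0,8]]])

```text
t: 15.45
position: [0.4706, 0.0889, 0.108]
orientation: [[0.001, 0.578, -0.816], [-0.001, -0.816, -0.578], [-1.0, 0.001, 0.0]]
contact_force: [1.5, -5.4, 7.4]
opening: 0.0131
```

```bash
python3 st.py
```

```text
t 15.45 yaw -0.9544 h~0.4436 pos [470.6  88.9 108. ] F [ 1.5 -5.4  7.4] T [-0.876 -0.334 -0.365] open 13.1
```

Call:
move_arm(deltas=[[[-0.012,0,0,0,0,0,8],[-0.01,0,0,0,0,0,8]]])

```text
t: 15.7
position: [0.4705, 0.0889, 0.108]
orientation: [[0.001, 0.596, -0.803], [-0.001, -0.803, -0.596], [-1.0, 0.001, 0.0]]
contact_force: [0.5, -5.0, 7.8]
opening: 0.013
```

```bash
python3 st.py
```

```text
t 15.70 yaw -0.9322 h~0.4658 pos [470.5  88.9 108. ] F [ 0.5 -5.   7.8] T [-0.931 -0.294 -0.424] open 13.0
```

Call:
move_arm(deltas=[[[-0.01,0,0,0,0,0,8]]])

```text
t: 15.82
position: [0.4706, 0.0888, 0.108]
orientation: [[0.001, 0.604, -0.797], [-0.001, -0.797, -0.604], [-1.0, 0.002, 0.0]]
contact_force: [1.3, -5.6, 7.9]
opening: 0.0131
```

```bash
python3 st.py; python3 -c "
from h import *
snap('wrist','w17')"; python3 stand.py w17;python3 st.py
```

```text
t 15.82 yaw -0.9224 h~0.4756 pos [470.6  88.8 108. ] F [ 1.3 -5.6  7.9] T [-0.933 -0.316 -0.372] open 13.1
w17 [(0, np.int32(191), array([0.50502385, 0.09468362])), (60, np.int32(161), array([0.48651533, 0.12003663]))]
stand vec angle 2.2014 len 0.0314
t 15.88 yaw -0.9220 h~0.4760 pos [470.6  88.8 108. ] F [ 1.3 -5.8  7.8] T [-0.965 -0.248 -0.387] open 13.1
```

Call:
move_arm(deltas=[[[-0.01,0,0,0,0,0,8],[-0.01,0,0,0,0,0,8]]])

```text
t: 16.12
position: [0.4706, 0.0887, 0.108]
orientation: [[0.001, 0.62, -0.785], [-0.001, -0.785, -0.62], [-1.0, 0.002, 0.0]]
contact_force: [0.6, -5.6, 7.5]
opening: 0.0134
```

```bash
python3 st.py
```

```text
t 16.12 yaw -0.9026 h~0.4954 pos [470.6  88.7 108. ] F [ 0.6 -5.6  7.5] T [-1.088 -0.287 -0.426] open 13.4
```

Call:
move_arm(deltas=[[[-0.01,0,0,0,0,0,8]]])

```text
t: 16.25
position: [0.4706, 0.0887, 0.108]
orientation: [[0.001, 0.627, -0.779], [-0.002, -0.779, -0.627], [-1.0, 0.002, 0.0]]
contact_force: [2.1, -7.1, 7.4]
opening: 0.0129
```

```bash
python3 st.py; python3 -c "
from h import *
snap('wrist','w18')"; python3 stand.py w18;python3 st.py
```

```text
t 16.25 yaw -0.8927 h~0.5053 pos [470.6  88.7 108. ] F [ 2.1 -7.1  7.4] T [-1.114 -0.329 -0.509] open 12.9
w18 [(0, np.int32(192), array([0.50496511, 0.09486985])), (60, np.int32(164), array([0.48626115, 0.1200996 ]))]
stand vec angle 2.2087 len 0.0314
t 16.30 yaw -0.8922 h~0.5058 pos [470.6  88.7 108. ] F [ 0.6 -6.1  7.1] T [-1.009 -0.342 -0.511] open 12.9
```

Call:
move_arm(deltas=[[[0.05,0,0,0,0,0,8],[0.09,0,0,0,0,0,8],[0.1,0,0,0,0,0,8],[0.1,0,0,0,0,0,8],[0.1,0,0,0,0,0,8],[0.1,0,0,0,0,0,8],[0.09,0,0,0,0,0,8],[0.05,0,0,0,0,0,8],[0.03,0,0,0,0,0,8]]])

```text
t: 17.42
position: [0.4705, 0.0892, 0.1079]
orientation: [[0.001, -0.032, -0.999], [-0.001, -0.999, 0.032], [-1.0, 0.001, -0.001]]
contact_force: [1.4, -4.6, 7.2]
opening: 0.0129
```

```bash
python3 st.py
```

```text
t 17.43 yaw -1.6029 h~-0.2049 pos [470.5  89.2 107.9] F [ 1.4 -4.6  7.2] T [-0.73  -0.379  0.081] open 12.9
```

Call:
move_arm(deltas=[[[0.025,0,0,0,0,0,8],[0.025,0,0,0,0,0,8]]])

```text
t: 17.68
position: [0.4705, 0.0891, 0.1079]
orientation: [[0.001, -0.082, -0.997], [-0.001, -0.997, 0.082], [-1.0, 0.001, -0.001]]
contact_force: [2.9, -4.2, 7.0]
opening: 0.013
```

```bash
python3 st.py
```

```text
t 17.68 yaw -1.6525 h~-0.2545 pos [470.5  89.1 107.9] F [ 2.9 -4.2  7. ] T [-0.769 -0.405  0.011] open 13.0
```

Call:
move_arm(deltas=[[[0.025,0,0,0,0,0,8],[0.025,0,0,0,0,0,8]]])

```text
t: 17.92
position: [0.4705, 0.0892, 0.1079]
orientation: [[0.001, -0.131, -0.991], [-0.001, -0.991, 0.131], [-1.0, 0.001, -0.001]]
contact_force: [1.7, -3.6, 8.0]
opening: 0.0131
```

```bash
python3 st.py
```

```text
t 17.93 yaw -1.7026 h~-0.3046 pos [470.5  89.2 107.9] F [ 1.7 -3.6  8. ] T [-0.66  -0.306  0.101] open 13.1
```

Call:
move_arm(deltas=[[[0.018,0,0,0,0,0,8],[0.018,0,0,0,0,0,8]]])

```text
t: 18.18
position: [0.4704, 0.0895, 0.1079]
orientation: [[0.0, -0.167, -0.986], [-0.0, -0.986, 0.167], [-1.0, 0.0, -0.0]]
contact_force: [1.3, -2.4, 6.7]
opening: 0.013
```

```bash
python3 st.py
```

```text
t 18.18 yaw -1.7382 h~-0.3402 pos [470.4  89.5 107.9] F [ 1.3 -2.4  6.7] T [-0.334 -0.239  0.174] open 13.0
```

Call:
move_arm(deltas=[[[0.013,0,0,0,0,0,8],[0.013,0,0,0,0,0,8]]])

```text
t: 18.42
position: [0.4703, 0.0899, 0.1079]
orientation: [[0.0, -0.192, -0.981], [0.0, -0.981, 0.192], [-1.0, -0.0, -0.0]]
contact_force: [-0.1, -0.4, 8.0]
opening: 0.0127
```

```bash
python3 st.py
```

```text
t 18.43 yaw -1.7640 h~-0.3660 pos [470.3  89.9 107.9] F [-0.1 -0.4  8. ] T [-0.118 -0.21   0.207] open 12.7
```

Call:
move_arm(deltas=[[[0.013,0,0,0,0,0,8],[0.013,0,0,0,0,0,8]]])

```text
t: 18.68
position: [0.4703, 0.0903, 0.1079]
orientation: [[0.0, -0.217, -0.976], [0.001, -0.976, 0.217], [-1.0, -0.001, -0.0]]
contact_force: [0.8, -0.3, 8.5]
opening: 0.0132
```

```bash
python3 st.py
```

```text
t 18.68 yaw -1.7900 h~-0.3920 pos [470.3  90.3 107.9] F [ 0.8 -0.3  8.5] T [ 0.132 -0.184  0.25 ] open 13.2
```

Call:
move_arm(deltas=[[[0.013,0,0,0,0,0,8],[0.013,0,0,0,0,0,8]]])

```text
t: 18.92
position: [0.4702, 0.0904, 0.1079]
orientation: [[0.0, -0.243, -0.97], [0.001, -0.97, 0.243], [-1.0, -0.001, 0.0]]
contact_force: [0.6, 1.0, 8.3]
opening: 0.0127
```

```bash
python3 st.py
```

```text
t 18.93 yaw -1.8158 h~-0.4178 pos [470.2  90.4 107.9] F [0.6 1.  8.3] T [ 0.193 -0.201  0.323] open 12.7
```

Call:
move_arm(deltas=[[[0.012,0,0,0,0,0,8],[0.012,0,0,0,0,0,8]]])

```text
t: 19.18
position: [0.4702, 0.0905, 0.1079]
orientation: [[0.0, -0.266, -0.964], [0.001, -0.964, 0.266], [-1.0, -0.001, 0.0]]
contact_force: [1.3, 1.8, 8.0]
opening: 0.0131
```

```bash
python3 st.py
```

```text
t 19.18 yaw -1.8397 h~-0.4417 pos [470.2  90.5 107.9] F [1.3 1.8 8. ] T [ 0.214 -0.18   0.272] open 13.1
```

Call:
move_arm(deltas=[[[0.012,0,0,0,0,0,8],[0.012,0,0,0,0,0,8]]])

```text
t: 19.42
position: [0.4702, 0.0905, 0.108]
orientation: [[0.0, -0.289, -0.957], [0.001, -0.957, 0.289], [-1.0, -0.001, 0.0]]
contact_force: [0.3, 0.9, 8.2]
opening: 0.0127
```

```bash
python3 st.py
```

```text
t 19.43 yaw -1.8637 h~-0.4657 pos [470.2  90.5 108. ] F [0.3 0.9 8.2] T [ 0.182 -0.162  0.316] open 12.7
```

Call:
move_arm(deltas=[[[0.012,0,0,0,0,0,8],[0.012,0,0,0,0,0,8]]])

```text
t: 19.68
position: [0.4702, 0.0905, 0.1079]
orientation: [[0.0, -0.312, -0.95], [0.001, -0.95, 0.312], [-1.0, -0.001, 0.0]]
contact_force: [0.8, 1.2, 7.9]
opening: 0.013
```

```bash
python3 st.py; python3 -c "
from h import *
snap('wrist','w19')"; python3 stand.py w19;python3 st.py
```

```text
t 19.68 yaw -1.8878 h~-0.4898 pos [470.2  90.5 107.9] F [0.8 1.2 7.9] T [ 0.229 -0.103  0.281] open 13.0
w19 [(0, np.int32(185), array([0.50482283, 0.09472679])), (60, np.int32(145), array([0.48777406, 0.12102854])), (60, np.int32(131), array([0.45046861, 0.05913314]))]
stand vec angle 2.1459 len 0.0313
t 19.73 yaw -1.8882 h~-0.4902 pos [470.2  90.5 107.9] F [0.4 0.7 8.9] T [ 0.163 -0.162  0.253] open 12.9
```

Call:
move_arm(deltas=[[[0.013,0,0,0,0,0,8],[0.013,0,0,0,0,0,8]]])

```text
t: 19.98
position: [0.4702, 0.0905, 0.1079]
orientation: [[0.0, -0.336, -0.942], [0.001, -0.942, 0.336], [-1.0, -0.001, 0.0]]
contact_force: [0.2, 1.9, 8.4]
opening: 0.0129
```

```bash
python3 st.py
```

```text
t 19.98 yaw -1.9138 h~-0.5158 pos [470.2  90.5 107.9] F [0.2 1.9 8.4] T [ 0.178 -0.183  0.247] open 12.9
```

Call:
move_arm(deltas=[[[0.013,0,0,0,0,0,8],[0.013,0,0,0,0,0,8]]])

```text
t: 20.23
position: [0.4702, 0.0907, 0.108]
orientation: [[0.0, -0.361, -0.933], [0.002, -0.933, 0.361], [-1.0, -0.002, 0.0]]
contact_force: [0.4, 2.1, 8.0]
opening: 0.0132
```

```bash
python3 st.py
```

```text
t 20.23 yaw -1.9397 h~-0.5417 pos [470.2  90.7 108. ] F [0.4 2.1 8. ] T [ 0.407 -0.182  0.288] open 13.2
```

Call:
move_arm(deltas=[[[0.012,0,0,0,0,0,8],[0.012,0,0,0,0,0,8]]])

```text
t: 20.48
position: [0.4702, 0.0908, 0.1079]
orientation: [[0.0, -0.383, -0.924], [0.002, -0.924, 0.383], [-1.0, -0.002, 0.001]]
contact_force: [2.6, 3.0, 9.0]
opening: 0.0128
```

```bash
python3 st.py
```

```text
t 20.48 yaw -1.9636 h~-0.5656 pos [470.2  90.8 107.9] F [2.6 3.  9. ] T [ 0.495 -0.175  0.359] open 12.8
```

Call:
move_arm(deltas=[[[0.01,0,0,0,0,0,8],[0.008,0,0,0,0,0,8]]])

```text
t: 20.72
position: [0.4702, 0.0909, 0.108]
orientation: [[0.0, -0.399, -0.917], [0.002, -0.917, 0.399], [-1.0, -0.002, 0.001]]
contact_force: [0.4, 2.9, 9.2]
opening: 0.0131
```

```bash
python3 st.py; python3 -c "
from h import *
snap('wrist','w20')"; python3 stand.py w20;python3 st.py
```

```text
t 20.73 yaw -1.9813 h~-0.5833 pos [470.2  90.9 108. ] F [0.4 2.9 9.2] T [ 0.537 -0.152  0.48 ] open 13.1
w20 [(0, np.int32(186), array([0.50490087, 0.09500386])), (60, np.int32(141), array([0.4879544 , 0.12134072])), (60, np.int32(139), array([0.45024727, 0.0596927 ]))]
stand vec angle 2.1426 len 0.0313
t 20.77 yaw -1.9816 h~-0.5836 pos [470.2  90.9 108. ] F [0.8 3.1 9.2] T [ 0.589 -0.131  0.468] open 12.9
```

Call:
move_arm(deltas=[[[0.006,0,0,0,0,0,8],[0,0,0,0,0,0,8]]])

```text
t: 21.02
position: [0.4702, 0.0909, 0.1079]
orientation: [[0.0, -0.404, -0.915], [0.002, -0.915, 0.404], [-1.0, -0.002, 0.001]]
contact_force: [-0.1, 3.4, 7.8]
opening: 0.013
```

```bash
python3 st.py
```

```text
t 21.02 yaw -1.9870 h~-0.5890 pos [470.2  90.9 107.9] F [-0.1  3.4  7.8] T [ 0.531 -0.202  0.508] open 13.0
```

Call:
move_arm(deltas=[[[-0.05,0,0,0,0,0,8],[-0.09,0,0,0,0,0,8],[-0.1,0,0,0,0,0,8],[-0.1,0,0,0,0,0,8],[-0.1,0,0,0,0,0,8],[-0.1,0,0,0,0,0,8],[-0.1,0,0,0,0,0,8],[-0.1,0,0,0,0,0,8],[-0.09,0,0,0,0,0,8],[-0.06,0,0,0,0,0,8],[-0.03,0,0,0,0,0,8]]])

```text
t: 22.4
position: [0.4702, 0.0906, 0.1078]
orientation: [[0.0, 0.483, -0.876], [0.002, -0.876, -0.483], [-1.0, -0.001, -0.001]]
contact_force: [0.7, 1.4, 7.5]
opening: 0.0134
```

```bash
python3 st.py
```

```text
t 22.40 yaw -1.0668 h~0.3312 pos [470.2  90.6 107.8] F [0.7 1.4 7.5] T [ 0.305 -0.164 -0.081] open 13.4
```

Call:
move_arm(deltas=[[[-0.025,0,0,0,0,0,8],[-0.025,0,0,0,0,0,8]]])

```text
t: 22.65
position: [0.4702, 0.0906, 0.1078]
orientation: [[0.0, 0.526, -0.851], [0.002, -0.851, -0.526], [-1.0, -0.001, -0.001]]
contact_force: [-0.5, 1.4, 8.2]
opening: 0.0129
```

```bash
python3 st.py
```

```text
t 22.65 yaw -1.0174 h~0.3806 pos [470.2  90.6 107.8] F [-0.5  1.4  8.2] T [ 0.218 -0.155 -0.11 ] open 12.9
```

Call:
move_arm(deltas=[[[-0.02,0,0,0,0,0,8],[-0.02,0,0,0,0,0,8]]])

```text
t: 22.9
position: [0.4702, 0.0903, 0.1079]
orientation: [[0.0, 0.559, -0.829], [0.001, -0.829, -0.559], [-1.0, -0.001, -0.001]]
contact_force: [-0.3, -0.5, 8.7]
opening: 0.0128
```

```bash
python3 st.py
```

```text
t 22.90 yaw -0.9777 h~0.4203 pos [470.2  90.3 107.9] F [-0.3 -0.5  8.7] T [-0.023 -0.157 -0.271] open 12.8
```

Call:
move_arm(deltas=[[[-0.013,0,0,0,0,0,8],[-0.013,0,0,0,0,0,8]]])

```text
t: 23.15
position: [0.4703, 0.0899, 0.1079]
orientation: [[0.0, 0.58, -0.815], [0.001, -0.815, -0.58], [-1.0, -0.0, -0.0]]
contact_force: [0.7, -0.8, 7.8]
opening: 0.0131
```

```bash
python3 st.py
```

```text
t 23.15 yaw -0.9520 h~0.4460 pos [470.3  89.9 107.9] F [ 0.7 -0.8  7.8] T [-0.312 -0.183 -0.169] open 13.1
```

Call:
move_arm(deltas=[[[-0.013,0,0,0,0,0,8],[-0.013,0,0,0,0,0,8]]])

```text
t: 23.4
position: [0.4704, 0.0895, 0.108]
orientation: [[0.0, 0.601, -0.799], [-0.0, -0.799, -0.601], [-1.0, 0.0, -0.0]]
contact_force: [-0.0, -3.2, 7.4]
opening: 0.0131
```

```bash
python3 st.py
```

```text
t 23.40 yaw -0.9260 h~0.4720 pos [470.4  89.5 108. ] F [-0.  -3.2  7.4] T [-0.505 -0.224 -0.313] open 13.1
```

Call:
move_arm(deltas=[[[-0.013,0,0,0,0,0,8],[-0.013,0,0,0,0,0,8]]])

```text
t: 23.65
position: [0.4704, 0.0892, 0.108]
orientation: [[0.0, 0.622, -0.783], [-0.001, -0.783, -0.622], [-1.0, 0.001, 0.0]]
contact_force: [1.2, -5.4, 7.7]
opening: 0.0127
```

```bash
python3 st.py
```

```text
t 23.65 yaw -0.9000 h~0.4980 pos [470.4  89.2 108. ] F [ 1.2 -5.4  7.7] T [-0.813 -0.253 -0.31 ] open 12.7
```

Call:
move_arm(deltas=[[[-0.013,0,0,0,0,0,8],[-0.013,0,0,0,0,0,8]]])

```text
t: 23.9
position: [0.4705, 0.089, 0.108]
orientation: [[0.001, 0.642, -0.767], [-0.001, -0.767, -0.642], [-1.0, 0.001, 0.0]]
contact_force: [1.2, -4.3, 7.9]
opening: 0.0132
```

```bash
python3 st.py
```

```text
t 23.90 yaw -0.8742 h~0.5238 pos [470.5  89.  108. ] F [ 1.2 -4.3  7.9] T [-0.918 -0.272 -0.334] open 13.2
```

Call:
move_arm(deltas=[[[-0.013,0,0,0,0,0,8],[-0.013,0,0,0,0,0,8]]])

```text
t: 24.15
position: [0.4705, 0.0889, 0.108]
orientation: [[0.001, 0.661, -0.75], [-0.001, -0.75, -0.661], [-1.0, 0.001, 0.0]]
contact_force: [0.3, -6.2, 7.7]
opening: 0.0129
```

```bash
python3 st.py
```

```text
t 24.15 yaw -0.8482 h~0.5498 pos [470.5  88.9 108. ] F [ 0.3 -6.2  7.7] T [-0.858 -0.257 -0.349] open 12.9
```

Call:
move_arm(deltas=[[[-0.012,0,0,0,0,0,8],[-0.012,0,0,0,0,0,8]]])

```text
t: 24.4
position: [0.4704, 0.0891, 0.108]
orientation: [[0.0, 0.679, -0.734], [-0.001, -0.734, -0.679], [-1.0, 0.001, 0.0]]
contact_force: [1.3, -5.7, 8.2]
opening: 0.0131
```

```bash
python3 st.py
```

```text
t 24.40 yaw -0.8240 h~0.5740 pos [470.4  89.1 108. ] F [ 1.3 -5.7  8.2] T [-0.824 -0.207 -0.203] open 13.1
```

Call:
move_arm(deltas=[[[-0.015,0,0,0,0,0,8],[-0.015,0,0,0,0,0,8]]])

```text
t: 24.65
position: [0.4704, 0.0892, 0.1079]
orientation: [[0.0, 0.701, -0.713], [-0.001, -0.713, -0.701], [-1.0, 0.001, 0.0]]
contact_force: [2.2, -3.2, 8.6]
opening: 0.0132
```

```bash
python3 st.py
```

```text
t 24.65 yaw -0.7937 h~0.6043 pos [470.4  89.2 107.9] F [ 2.2 -3.2  8.6] T [-0.569 -0.236 -0.087] open 13.2
```

It has broken free. I'll turn on towards the green dots.

Call:
move_arm(deltas=[[[-0.025,0,0,0,0,0,8],[-0.025,0,0,0,0,0,8]]])

```text
t: 24.9
position: [0.4702, 0.0892, 0.1079]
orientation: [[0.0, 0.736, -0.677], [-0.001, -0.677, -0.736], [-1.0, 0.001, 0.001]]
contact_force: [-0.3, -3.9, 8.5]
opening: 0.013
```

```bash
python3 st.py
```

```text
t 24.90 yaw -0.7432 h~0.6548 pos [470.2  89.2 107.9] F [-0.3 -3.9  8.5] T [-0.542 -0.154  0.069] open 13.0
```

Call:
move_arm(deltas=[[[-0.025,0,0,0,0,0,8],[-0.025,0,0,0,0,0,8]]])

```text
t: 25.15
position: [0.4703, 0.0893, 0.1079]
orientation: [[0.0, 0.769, -0.639], [-0.001, -0.639, -0.769], [-1.0, 0.001, 0.0]]
contact_force: [-0.2, -3.7, 7.9]
opening: 0.0128
```

```bash
python3 st.py
```

```text
t 25.15 yaw -0.6930 h~0.7050 pos [470.3  89.3 107.9] F [-0.2 -3.7  7.9] T [-0.666 -0.199  0.004] open 12.8
```

Call:
move_arm(deltas=[[[-0.025,0,0,0,0,0,8],[-0.025,0,0,0,0,0,8],[-0.02,0,0,0,0,0,8]]])

```text
t: 25.52
position: [0.4704, 0.0894, 0.1078]
orientation: [[0.0, 0.812, -0.584], [-0.001, -0.584, -0.812], [-1.0, 0.001, 0.0]]
contact_force: [1.1, -4.2, 7.6]
opening: 0.0129
```

```bash
python3 st.py
```

```text
t 25.52 yaw -0.6233 h~0.7747 pos [470.4  89.4 107.8] F [ 1.1 -4.2  7.6] T [-0.576 -0.24  -0.039] open 12.9
```

Call:
move_arm(deltas=[[[-0.025,0,0,0,0,0,8],[-0.025,0,0,0,0,0,8]]])

```text
t: 25.78
position: [0.4704, 0.0893, 0.1078]
orientation: [[0.0, 0.84, -0.542], [-0.001, -0.542, -0.84], [-1.0, 0.001, 0.0]]
contact_force: [2.1, -4.3, 7.6]
opening: 0.0127
```

```bash
python3 st.py
```

```text
t 25.77 yaw -0.5733 h~0.8247 pos [470.4  89.3 107.8] F [ 2.1 -4.3  7.6] T [-0.614 -0.273 -0.085] open 12.7
```

Call:
move_arm(deltas=[[[-0.025,0,0,0,0,0,8],[-0.025,0,0,0,0,0,8],[-0.015,0,0,0,0,0,8],[0,0,0,0,0,0,8]]])

```text
t: 26.28
position: [0.4704, 0.0893, 0.1079]
orientation: [[0.0, 0.873, -0.487], [-0.001, -0.487, -0.873], [-1.0, 0.001, 0.0]]
contact_force: [1.6, -4.1, 7.4]
opening: 0.013
```

```bash
python3 st.py; python3 -c "
from h import *
snap('wrist','w21')"; python3 stand.py w21
```

```text
t 26.27 yaw -0.5088 h~0.8892 pos [470.4  89.3 107.9] F [ 1.6 -4.1  7.4] T [-0.576 -0.272 -0.082] open 13.0
w21 [(0, np.int32(178), array([0.5050313 , 0.09430318])), (60, np.int32(171), array([0.48700459, 0.12010153]))]
stand vec angle 2.1807 len 0.0315
```

View pics/w21.png

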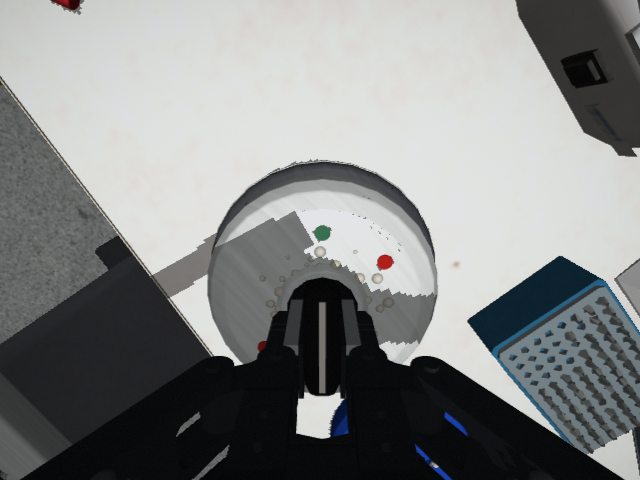

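The bar points at the green dot (322,233) and the torque is about 0.08 Nm. Next: a firmer grip and a straight lift.

Call:
move_arm(deltas=[[[0,0,0,0,0.3,0.5,8],[0,0,0,-2,0,0,8],[0,0,0,-3,0,0,8],[0,0,0,-4,0,0,8]]], squeeze=80)

```text
t: 26.82
position: [0.4695, 0.0896, 0.1145]
orientation: [[-0.001, 0.873, -0.487], [0.001, -0.487, -0.873], [-1.0, -0.002, -0.0]]
contact_force: [7.4, 0.9, -7.8]
opening: 0.0123
```

```bash
python3 st.py
```

```text
t 26.82 yaw -0.5092 h~0.8888 pos [469.5  89.6 114.5] F [ 7.4  0.9 -7.8] T [ 0.159 -1.299  0.009] open 12.3
```

Call:
move_arm(deltas=[[[0,0,0,-5,0,0,8],[0,0,0,-5,0,0,8],[0,0,0,-5,0,0,8],[0,0,0,-5,0,0,8],[0,0,0,-6,0,0,8],[0,0,0,-6,0,0,8],[0,0,0,-6,0,0,8],[0,0,0,-6,0,0,8]]])

```text
t: 27.82
position: [0.4702, 0.0891, 0.1608]
orientation: [[0.0, 0.873, -0.487], [-0.0, -0.487, -0.873], [-1.0, 0.0, -0.0]]
contact_force: [0.6, -0.1, -4.8]
opening: 0.0125
```

```bash
python3 st.py;  python3 -c "
from h import *
snap('scene','s2')
snap('wrist','w22')"
```

```text
t 27.82 yaw -0.5090 h~0.8890 pos [470.2  89.1 160.8] F [ 0.6 -0.1 -4.8] T [ 0.008 -0.021 -0.024] open 12.5
```

View pics/w22.png

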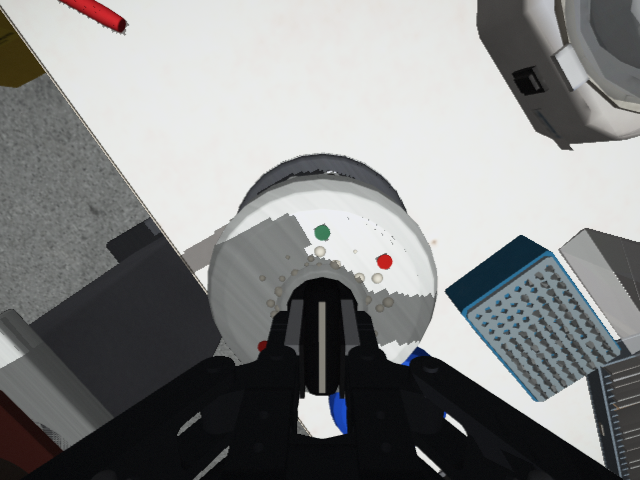

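View pics/s2.png

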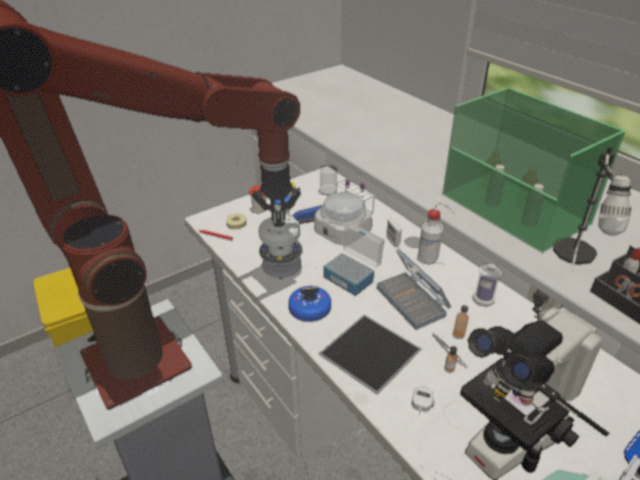

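The lid hangs level in the grip with 4.8 N of weight, clear of the rotor. I'll carry it over to the mat.

Call:
move_arm(deltas=[[[0,0,0,-8,5,9,8],[0,0,0,-8,12,21,8],[0,0,0,-4,19,35,8],[0,0,0,0,22,40,8],[0,0,0,0,22,40,8],[0,0,0,0,22,40,8],[0,0,0,0,22,40,8],[0,0,0,0,22,40,8],[0,0,0,0,20,36,8],[0,0,0,0,14,25,8],[0,0,0,0,7,13,8],[0,0,0,0,3,6,8]]])

```text
t: 29.42
position: [0.4676, -0.3052, 0.1802]
orientation: [[-0.0, 0.873, -0.488], [0.001, -0.488, -0.873], [-1.0, -0.001, -0.0]]
contact_force: [0.4, 0.7, -3.9]
opening: 0.0125
```

```bash
python3 st.py; python3 -c "
from h import *
plan((.4690,-.3076,.075),-0.509,7)"
```

```text
t 29.43 yaw -0.5098 h~0.8882 pos [ 467.6 -305.2  180.2] F [ 0.4  0.7 -3.9] T [-0.005  0.009 -0.039] open 12.5
[-0.0001, -0.0, 0.0001] [15.0, 0.4, 0.2]
[-0.0001, -0.0, 0.0001] [15.0, 0.3, 0.2]
[-0.0001, -0.0, 0.0001] [15.0, 0.3, 0.2]
[-0.0001, -0.0, 0.0001] [15.0, 0.3, 0.2]
[-0.0001, -0.0, 0.0001] [15.0, 0.3, 0.2]
[-0.0001, -0.0, 0.0001] [15.0, 0.3, 0.2]
[-0.0001, -0.0, 0.0001] [15.0, 0.3, 0.2]
```

Call:
move_arm(deltas=[[[0,0,0,10,0.5,0.4,8],[0,0,0,18,0.5,0.4,8],[0,0,0,22,0.5,0.3,8],[0,0,0,22,0.4,0.3,8],[0,0,0,17,0.4,0,8],[0,0,0,10,0,0,8],[0,0,0,6,0,0,8],[0,0,0,3,0,0,8],[0,0,0,0,0,0,8]]])

```text
t: 30.55
position: [0.4695, -0.3073, 0.0727]
orientation: [[0.001, 0.873, -0.487], [-0.0, -0.487, -0.873], [-1.0, 0.001, 0.0]]
contact_force: [-0.1, 0.1, -4.9]
opening: 0.0125
```

```bash
python3 st.py; python3 -c "
from h import *
snap('wrist','w23');snap('top','t2')"
```

```text
t 30.55 yaw -0.5090 h~0.8890 pos [ 469.5 -307.3   72.7] F [-0.1  0.1 -4.9] T [-0.022  0.008 -0.016] open 12.5
```

View pics/w23.png

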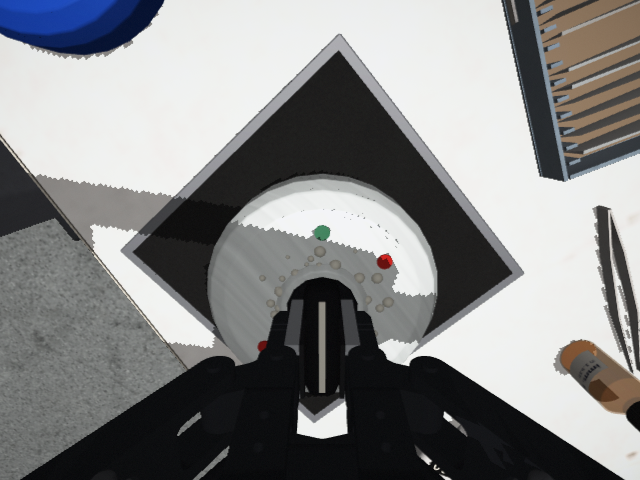

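View pics/t2.png

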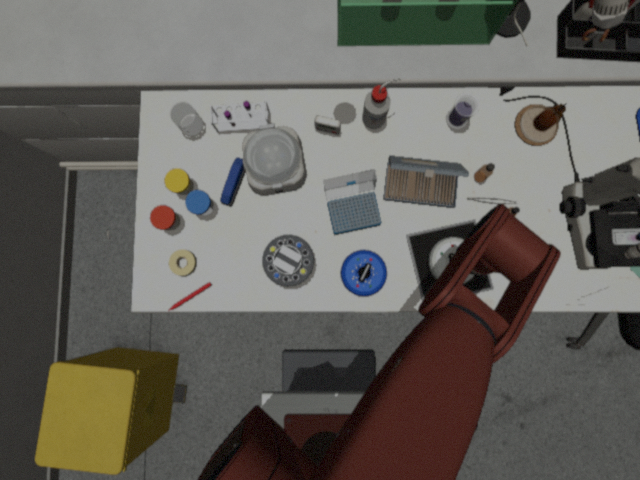

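The lid is centred over the mat at about (322,260) in the wrist view. I'll lower gently.

Call:
move_arm(deltas=[[[0,0,0,6,0,0,8],[0,0,0,7,0,0,8],[0,0,0,5,0,0,8],[0,0,0,3,0,0,8],[0,0,0,2,0,0,8],[0,0,0,1,0,0,8],[0,0,0,1,0,0,8]]])

```text
t: 31.52
position: [0.4694, -0.3072, 0.0474]
orientation: [[0.0, 0.873, -0.487], [-0.0, -0.487, -0.873], [-1.0, 0.0, 0.0]]
contact_force: [-0.6, 0.2, -4.6]
opening: 0.0127
```

```bash
python3 st.py
```

```text
t 31.52 yaw -0.5090 h~0.8890 pos [ 469.4 -307.2   47.4] F [-0.6  0.2 -4.6] T [-0.019 -0.028  0.048] open 12.7
```

Call:
move_arm(deltas=[[[0,0,0,0.7,0,0,8],[0,0,0,0.7,0,0,8]]])

```text
t: 31.78
position: [0.4693, -0.3072, 0.0459]
orientation: [[0.0, 0.873, -0.487], [-0.0, -0.487, -0.873], [-1.0, 0.0, 0.0]]
contact_force: [-0.3, -0.4, -4.6]
opening: 0.0127
```

```bash
python3 st.py
```

```text
t 31.77 yaw -0.5090 h~0.8890 pos [ 469.3 -307.2   45.9] F [-0.3 -0.4 -4.6] T [0.037 0.01  0.042] open 12.7
```

Call:
move_arm(deltas=[[[0,0,0,0.5,0,0,8],[0,0,0,0.5,0,0,8]]])

```text
t: 32.02
position: [0.4694, -0.3072, 0.0452]
orientation: [[0.0, 0.873, -0.487], [-0.0, -0.487, -0.873], [-1.0, 0.0, 0.0]]
contact_force: [-0.7, 1.5, -0.9]
opening: 0.0125
```

```bash
python3 st.py
```

```text
t 32.02 yaw -0.5089 h~0.8891 pos [ 469.4 -307.2   45.2] F [-0.7  1.5 -0.9] T [0.143 0.198 0.031] open 12.5
```

Touchdown at the expected height. I'll press it fully home, then release.

Call:
move_arm(deltas=[[[0,0,0,0.5,0,0,8],[0,0,0,0,0,0,8],[0,0,0,0,0,0,18],[0,0,0,0,0,0,26],[0,0,0,0,0,0,36],[0,0,0,0,0,0,36]]], squeeze=30)

```text
t: 32.78
position: [0.4693, -0.3072, 0.0444]
orientation: [[0.0, 0.873, -0.487], [-0.0, -0.487, -0.873], [-1.0, 0.0, 0.0]]
contact_force: [0.3, 0.4, 0.9]
opening: 0.036
```

```bash
python3 st.py
```

```text
t 32.77 yaw -0.5090 h~0.8890 pos [ 469.3 -307.2   44.4] F [0.3 0.4 0.9] T [ 0.069 -0.    -0.022] open 36.0
```

Call:
move_arm(deltas=[[[0,0,0,-8,0,0,36],[0,0,0,-20,0,0,36],[0,0,0,-30,0,0,36],[0,0,0,-40,0,0,36],[0,0,0,-40,0,0,36],[0,0,0,-30,-10,-18,36],[0,0,0,-10,-20,-36,36],[0,0,0,0,-25,-45,36],[0,0,0,0,-25,-45,36],[0,0,0,0,-15,-27,36],[0,0,0,0,0,0,36],[0,0,0,0,0,0,36]]])

```text
t: 34.28
position: [0.4699, -0.112, 0.2229]
orientation: [[0.001, 0.873, -0.487], [-0.001, -0.487, -0.873], [-1.0, 0.001, 0.0]]
contact_force: [-0.4, -1.0, 0.1]
opening: 0.0359
```

```bash
python3 st.py; python3 - <<'E'
from h import *
s=snap('top','t3'); W=world(s); snap('wrist','w24'); 
cv2.imwrite('pics/t3c.png',cv2.resize(s['img'][200:320,140:520][:,:,::-1],(760,240),interpolation=cv2.INTER_CUBIC))
Z=W[:,:,2]; c=np.array([.469,-.3076]); d=np.hypot(*(W[:,:,:2]-c).transpose(2,0,1))
lt=(d<.075)&(Z>.022)&(Z<.045); P=W[lt]; print(lt.sum(),cv2.minEnclosingCircle(P[:,:2].astype(np.float32)))
f=(d<.045)&(d>.02)&(Z>.025)&(Z<.045);P=W[f]
A=np.c_[P[:,:2]-c,np.ones(len(P))]; print(f.sum(),np.linalg.lstsq(A,P[:,2],rcond=None)[0])
E
```

```text
t 34.27 yaw -0.5087 h~0.8893 pos [ 469.9 -112.   222.9] F [-0.4 -1.   0.1] T [-0.018 -0.018  0.012] open 35.9
717 ((0.4668424129486084, -0.31311190128326416), 0.056779250502586365)
409 [-0.00507087  0.0121247   0.03336181]
```

View pics/t3.png

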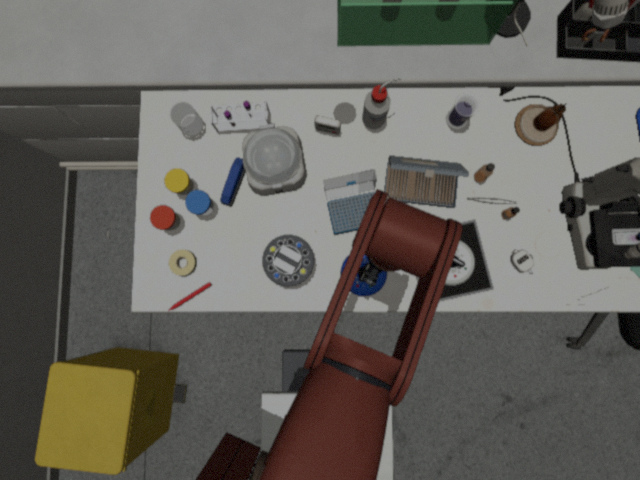

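View pics/w24.png

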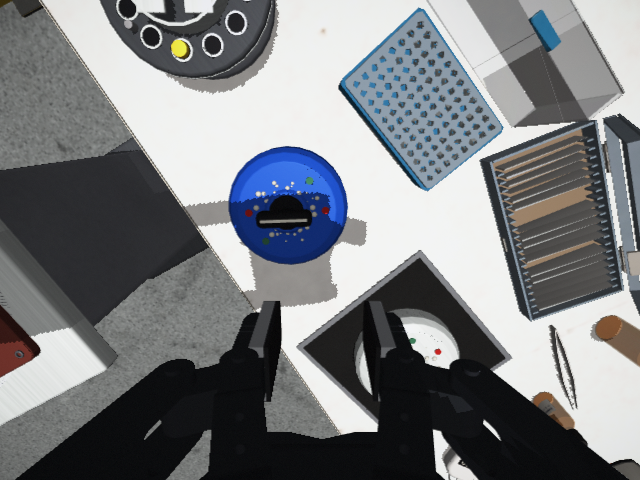

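Call:
move_arm(deltas=[[[0,0,0,0,-20,-35,36],[0,0,0,0,-24,-42,36],[0,0,0,0,-15,-26,36],[0,0,0,0,0,0,36],[0,0,0,0,0,0,36]]])

```text
t: 35.0
position: [0.4685, 0.006, 0.2224]
orientation: [[-0.0, 0.873, -0.488], [-0.001, -0.488, -0.873], [-1.0, 0.0, 0.001]]
contact_force: [-0.3, -0.3, 0.3]
opening: 0.0355
```

```bash
python3 st.py; python3 - <<'E'
from h import *
s=snap('top','t4'); W=world(s)
cv2.imwrite('pics/t4c.png',cv2.resize(s['img'][200:320,380:520][:,:,::-1],(700,600),interpolation=cv2.INTER_CUBIC))
Z=W[:,:,2]; c=np.array([.469,-.3076]); d=np.hypot(*(W[:,:,:2]-c).transpose(2,0,1))
lt=(d<.075)&(Z>.022)&(Z<.045); P=W[lt]; print(lt.sum(),cv2.minEnclosingCircle(P[:,:2].astype(np.float32)))
f=(d<.045)&(d>.02)&(Z>.025)&(Z<.045);P=W[f]
A=np.c_[P[:,:2]-c,np.ones(len(P))]; print(f.sum(),np.linalg.lstsq(A,P[:,2],rcond=None)[0])
E
```

```text
t 35.00 yaw -0.5098 h~0.8882 pos [468.5   6.  222.4] F [-0.3 -0.3  0.3] T [ 0.028 -0.008  0.036] open 35.5
1565 ((0.4688558280467987, -0.30551931262016296), 0.05793585628271103)
840 [-0.00222997  0.00498743  0.0331793 ]
```

View pics/t4c.png

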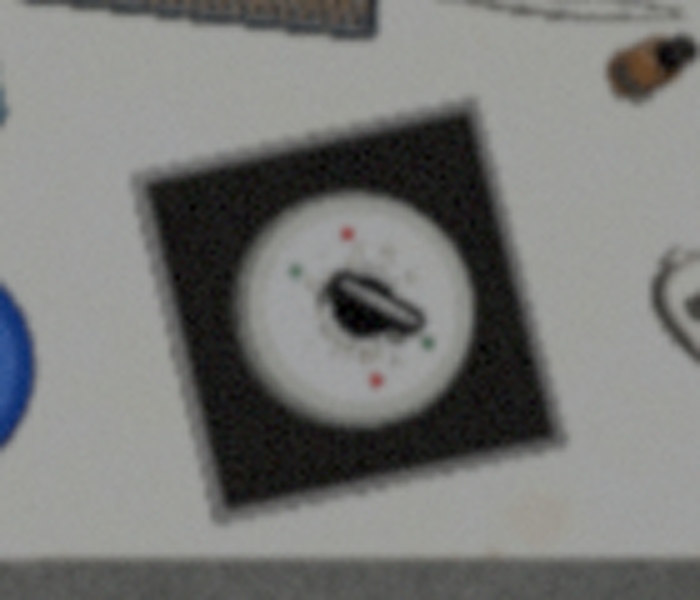

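The lid stands level with its handle up, its centre within about 2 mm of the mat's centre, and the robot is clear.

```bash
python3 -c "
from bench import ctrl
print(ctrl.sign_off())"
```

```text
the job is handed in; nothing more can be done
None
```

The lid is off the rotor and standing handle up on the black mat. I handed the job in at about 35 s of the 72 s allowed; sign-off reports no verdict, so the outcome is not confirmed.

- **Freeing the lid:** I rocked the handle anticlockwise, clockwise, anticlockwise, clockwise, and the third anticlockwise stroke broke it free at about 0.57 rad. I then turned it to about 0.89 rad, with the bar pointing at the green dot. The lid was still seated at that point.
- **Force on the stand:** The wrist torque peaked at about 0.51 Nm, apart from one noisy reading of 0.545. The camera showed the stand turned by at most about 0.033 rad, against a limit of 0.045. Torque readings varied by about 0.04 Nm, and the two measures differed by up to about 0.01 rad, most at moderate clockwise load. I went by the higher one.
- **Lifting and setting down:** The lid lifted straight up and touched the mat at the expected height with only a few newtons of force.
- **Final checks:** The lid's centre is within about 2 mm of the mat's centre, its tilt is about 0.005 rad, and its top is at 0.033 m. The gripper is open and well clear, with no force on it. In the last pictures nothing else on the desk looks moved, judged by eye only. I also did not re-measure the stand's angle after the lift.

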